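Put the studio tools away in the shadow-foam drawer

TASK

Put away the hand tools lying on the bench: lay each one, without dropping it, flat in its own cut-out of the foam in the pulled-out drawer. When they all lie in place, hold the red release lever down, push the drawer gently in without slamming it until it is fully shut, and let go. Leave the other things on the bench where they are.

Things in the scene. Friction and masses are not known exactly. Their poses are not given: they have to be found in the camera images.
- hammer_grip (a point): The tack hammer: pale wooden handle 16 wide and 16 thick, dark steel head, 154 long over all. x points along the handle to the head; the handle's tail is at x -98, the head spans x 40 to 56 and y -22 to 40 (longer on its +y side) (mm). The point lies on its centre line, 8 mm above its flat underside, near its balance point, where it is 16 mm wide and is best gripped across y. Absent in some starts.
- scraper_grip (a point): The paint scraper: red plastic handle 22 wide and 18 thick, thin steel blade 56 wide, 158 long over all. x points along the handle to the blade; the handle's tail is at x -78, the blade spans x 26 to 80 (mm). The point lies on its centre line, 9 mm above its flat underside, near its balance point, where it is 22 mm wide and is best gripped across y. Absent in some starts.
- brayer_grip (a point): The ink roller (brayer): wooden handle 22 wide and 22 thick, wire fork and green roller 30 in diameter and 50 wide, 160 long over all. x points along the handle to the roller; the handle's tail is at x -80, the roller's axis at x 65 (mm). The point lies on its centre line, 11 mm above its flat underside, near its balance point, where it is 22 mm wide and is best gripped across y. Absent in some starts.
- pliers_grip (a point): The canvas-stretching pliers, rigid: steel body 24 wide, wide steel jaw 60 across, two blue handles, 16 thick, 156 long over all. x points from the handles to the jaw; the body spans x -22 to 36, the jaw x 36 to 58 (y -30 to 30), the handles end at x -98 (mm). The point lies on its centre line, 8 mm above its flat underside, near its balance point, where it is 24 mm wide and is best gripped across y. Absent in some starts.
- knife_grip (a point): The palette knife: dark wooden handle 14 wide and 14 thick, thin shank, small steel blade 24 wide and 4 thick, 170 long over all. x points along the handle to the blade; the handle's tail is at x -85, its other end at x 30, the blade spans x 45 to 85 (mm). The point lies on its centre line, 7 mm above its flat underside, near its balance point, where it is 14 mm wide and is best gripped across y. Absent in some starts.
- pocket_hammer (a point): Where the grip point of the hammer comes to lie, with the same axes, when it lies flat in its own cut-out: x to the far (+x) side of the drawer, z up. It lies 8 mm above the yellow bottom of the cut-out, in the middle of a 60 mm long finger trough.
- pocket_scraper (a point): Where the grip point of the scraper comes to lie, with the same axes, when it lies flat in its own cut-out: x to the near (-x) side of the drawer, z up. It lies 9 mm above the yellow bottom of the cut-out, in the middle of a 60 mm long finger trough.
- pocket_brayer (a point): Where the grip point of the brayer comes to lie, with the same axes, when it lies flat in its own cut-out: x to the far (+x) side of the drawer, z up. It lies 11 mm above the yellow bottom of the cut-out, in the middle of a 60 mm long finger trough.
- pocket_pliers (a point): Where the grip point of the pliers comes to lie, with the same axes, when it lies flat in its own cut-out: x to the near (-x) side of the drawer, z up. It lies 8 mm above the yellow bottom of the cut-out, in the middle of a 60 mm long finger trough.
- pocket_knife (a point): Where the grip point of the knife comes to lie, with the same axes, when it lies flat in its own cut-out: x to the far (+x) side of the drawer, z up. It lies 7 mm above the yellow bottom of the cut-out, in the middle of a 60 mm long finger trough.
- tray (a point): Middle of the foam's top face; axes of the drawer (x into the chest, z up). The black foam is 214 (x) by 332 (y) and 15 mm deep; each cut-out has its tool's outline with 3 mm of room all round, the tools lie 64 mm apart side by side. A finger trough, as deep as the cut-outs, crosses all of them at x -30 to 30. The drawer's walls rise 21 mm above the foam, its front panel 54 mm.
- drawer (a joint): How far the blue drawer has been pushed in, m: 0 pulled right out towards the robot, 0.227 fully shut (it goes in along x of panel). It slides with about 4 N of friction and stays where it is left; locked when out: it has up to 13 mm of play and will not go in further unless the release lever is held down.
- panel (a point): Top edge of the drawer's front panel, on its outer face, straight behind the red release pad; x into the chest, z up. The panel is 404 mm wide, 12 thick, 83 high (bottom 12 mm above the bench); a bar handle stands 35 mm out of it 142 to 277 mm to the -y side of this point. The blue chest is 408 wide and 115 high, its face 12 mm behind this one when the drawer is shut; two jars, 74 high, stand on it 145 mm behind its face.
- release (a joint): Angle of the red release lever, rad: 0 up (locked), 0.09 pressed right down. A spring lifts it; it needs about 3 N on the pad to start and 7.5 N to be right down. The lock is clear from about 0.055 and must be held clear while the first 35 mm of the drawer goes in; after that the lever may be let go.
- release_pad (a point): Centre of the top of the red release pad, 36 mm wide (y) and 34 mm deep (x), which stands out in front of the drawer's front panel, its centre 17 mm from the panel's face and 40 mm below the panel's top. It is pressed straight down 11 mm; a finger resting on it can go on to push the panel.
- tape: Roll of brown paper tape, 96 mm across, 24 high; not part of the job. Origin at the centre of its underside.
- tube: White and blue paint tube, 123 mm long, lying; not part of the job. Origin at the centre of its underside.
- jar_red: Jar with red label, 75 mm high, on the bench; not part of the job. Origin at the centre of its underside.
- dish: White dish, 90 mm across, 30 high; not part of the job. Origin at the centre of its underside.
- cork: Cork sanding block 100 x 60 x 30 mm; not part of the job. Origin at the centre of its underside.
Not all that is in view belongs to the job. Leave any green or turquoise look-alike of the part that bears hammer_grip alone. Of the things that look like the tube, the larger one is meant.

How it is judged:
By the outcome, as a careful person would: the job done as asked, in the order asked, and still so for the second after the job is handed in, with the robot touching nothing.
Of hammer, scraper, brayer, pliers, knife only 3 to 5 are there at a start; the rules pass over those that are not, and their reading is None.
At some moment in a run one of hammer, scraper, brayer, pliers, knife may be knocked a few centimetres aside while the robot is not near it.
It also fails if it takes over 210 s, if anything falls off the work surface, if the arm or the gripper's body presses on something with over 40 N, if the wrist force passes 120 N, or if a joint passes its speed limit or range.

ROBOT

A 6-joint arm with a two-finger parallel gripper is mounted at the origin on the work surface. World frame = base frame: x ahead of the robot, y to its left, z up, the work surface at z = 0. Lengths are in m, angles in rad, forces in N, time in s.
With the tool pointing down it reaches from about 0.3 to 0.775 m from the base axis. Payload 14.6 kg.
Tool frame: the origin (TCP) lies midway between the tips of the shut fingers; the grasp point (between the pads) lies 19 mm behind it (grasp_offset is the distance from the TCP to the grasp point, in m); z points along the fingers, y is the line along which they close (so a half turn about z gives the same grasp; the last joint's range is limited). The gripper opens to 94 mm and grips with 3 to 60 N. Pads are 16 mm wide; open, the fingers measure 119 mm over their backs; the gripper's body (75 mm by 177 mm) begins 78 mm behind the grasp point.
Start: joints at [1.051, 0.3, 1.521, -0, 1.321, -0.067], TCP at [0.241, 0.495, 0.205] pointing down, gripper open.
Joint ranges: [-3.03, 3.03], [-0.79, 2.21], [0.23, 2.52], [-1.04, 4.18], [0, 3.07], [-2.55, 2.55]. Speed limits (rad/s): [2.22, 2.22, 2.57, 3.14, 3.14, 3.14].

INTERFACE

Orientations are given as [roll, pitch, yaw] about the fixed x, y, z axes, in that order (R = Rz(yaw) Ry(pitch) Rx(roll)).
In Python, from station import * gives the robot as it stands. The module is installed in compiled form; this text tells all that it offers.
- The arm moves only by the tool send_rows, never from a script. Its argument "rows" is a list of rows, each an object of numbers: "dx", "dy", "dz": the shift along the tool's x, y, z in mm; "roll": the turn about the tool's z in degrees; "jaw": the closure, from -1 (fully open) to 1 (shut). In form: [{"dx": .., "dy": .., "dz": .., "roll": .., "jaw": ..}, ...]. A call has 1 to 12 rows; each row shifts and turns the commanded pose from where the row before left it, along the tool's axes as they then stand; what a row does not reach is not made up. A row lasts 1/12 s, in which the tool goes at most 41.7 mm and 7.16 degrees, less where a joint would pass 70% of its speed; a pose out of reach is approached as far as the arm can. A call is refused whole if a number of a shift passes 41.7 or a number of a turn 7.16, either way. A call with a gripper value outside its range is refused whole. The fingers move at their own pace and stop on an object; "force" is the grip in N (left out, the last holds). Time passes only in rows, so rows that do not move let the fingers close. It gives the time, the measured TCP pose, the force, the opening and the grip force at its end, in the units of the state.
- get_obs(): the state, without advancing time (a new reading comes with each control period).
- camera(name): name is "scene" or "top" or "wrist"; returns a dict with "frame" (480x640x3 uint8, red, green, blue), "z_map" (480x640 float32, m along the optical axis (not along the pixel's ray), 0 where there is no reading), "camera_matrix" (3x3 intrinsics, pixels), "rvec" (rotation vector, rad) and "tvec" (3), from world to camera coordinates, as OpenCV has them. Camera axes: x right, y down, z forward; pixel columns grow to the right and rows downward; lengths in m; the calibration is good to about 2 mm. A picture is of the moment at which its call begins.
- hand_in(): hands the job in; it is judged then, once.
The state is a dict: "time_s": time; "qpos": joint angles; "joint_vel": joint speeds; "tau": joint torques, N m; "ee_pos": TCP position; "eef_rot": TCP orientation; "force": force on the tool from outside, world axes, zero at the start; "moment": the same for the moment, N m; "grip_width": finger opening in m; "grip_force": force on a finger pad.
Only numpy, scipy, OpenCV 4.12 (cv2) and the standard library are available. Lean on these libraries where they do the work, as an engineer would, in place of code of your own. Each camera call takes 0.05 s, during which the arm holds its last target. There are 200 camera calls.

## Working session

There is one attempt and no reset: what is moved stays moved. The work goes in short steps, Python scripts to look and compute and a tool call to move; the robot and the scene stay as the last step left them, time stands still between calls to the robot, and variables do not carry over. Pictures are saved under pics/ and viewed, at most 19 in all, crops included, and the job is handed in when it is done.

Besides the shell and the picture viewer there is one more tool, called after "Call:" in YAML: its name, and indented under it one key for each argument. send_rows: Moves the arm, as the interface text tells. Its arguments: {"type":"object","properties":{"rows":{"type":"array"},"force":{"type":"number"}},"required":["rows"]}

```bash
mkdir -p pics; cat > h.py <<'E'
from station import *
import numpy as np, cv2
def snap(n,f):
    c=camera(n); cv2.imwrite(f'pics/{f}.png',c['frame'][...,::-1]); np.savez(f'pics/{f}.npz',**c); return c
def load(f): return dict(np.load(f'pics/{f}.npz'))
def world(c,u,v,z=None):
    K=c['camera_matrix'];R=cv2.Rodrigues(c['rvec'])[0];t=c['tvec'].ravel()
    d=np.linalg.inv(K)@np.array([u,v,1.]); o=-R.T@t; w=R.T@d
    s=float(c['z_map'][int(round(v)),int(round(u))]) if z is None else (z-o[2])/w[2]
    return o+s*w
def pix(c,p):
    return cv2.projectPoints(np.array([p],float),c['rvec'],c['tvec'],c['camera_matrix'],None)[0].ravel()
E
python3 -c "
from h import *
for n in ['scene','top']:
  c=snap(n,n+'0')
  print(n,-cv2.Rodrigues(c['rvec'])[0].T@c['tvec'].ravel(),c['camera_matrix'][0,0])
print(get_obs())"
```

```text
scene [1.55301431 0.04233292 0.89230782] 461.4417110304
top [0.3695512  0.11854421 1.26388682] 531.6660351856174
{'time_s': 0.1, 'qpos': array([ 1.05139251e+00,  3.00420425e-01,  1.52150517e+00,  3.07300329e-05,
        1.32069559e+00, -6.66044657e-02]), 'joint_vel': array([ 0.00133754, -0.00102607, -0.0022756 , -0.00051189, -0.00259126,
       -0.00061263]), 'tau': array([ 1.23440201e-03, -5.32642579e+01, -3.53288269e+01,  7.10172113e-02,
        2.34550936e-02, -3.87439832e-05]), 'ee_pos': array([0.24050028, 0.49437647, 0.20494624]), 'eef_rot': array([-3.14056838e+00, -9.81547379e-05,  2.68878563e+00]), 'force': array([-0.67805604, -0.21946588,  0.10557891]), 'moment': array([ 0.00162405, -0.02994206, -0.06673609]), 'grip_force': 0.0, 'grip_width': 0.09414435996628352}
```

View pics/top0.png

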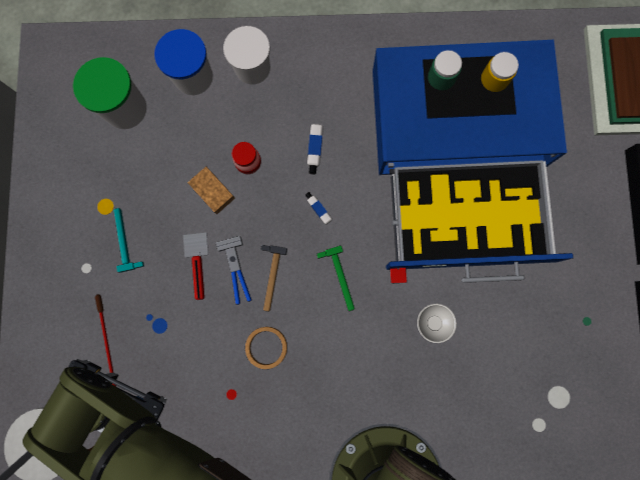

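View pics/scene0.png

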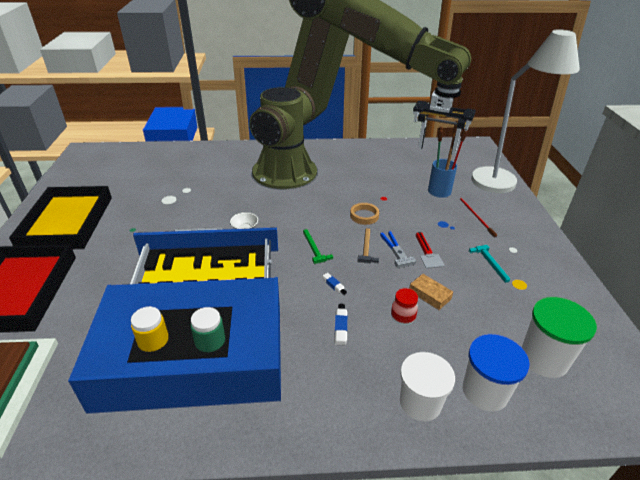

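The top view shows the hammer (270,275), pliers (232,270) and scraper (197,265). The green hammer (338,280) and the turquoise one (123,240) are decoys, the drawer is at about (475,210), and the red pad is at (399,275).

```bash
python3 -c "
from h import *
c=load('top0');f=c['frame'][...,::-1]
a=cv2.resize(f[155:290,380:580],None,fx=4,fy=4,interpolation=cv2.INTER_CUBIC)
b=cv2.resize(f[225:325,170:300],None,fx=6,fy=6,interpolation=cv2.INTER_CUBIC)
cv2.imwrite('pics/a.png',a);cv2.imwrite('pics/b.png',b)
"
```

```text
(no output)
```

View pics/a.png

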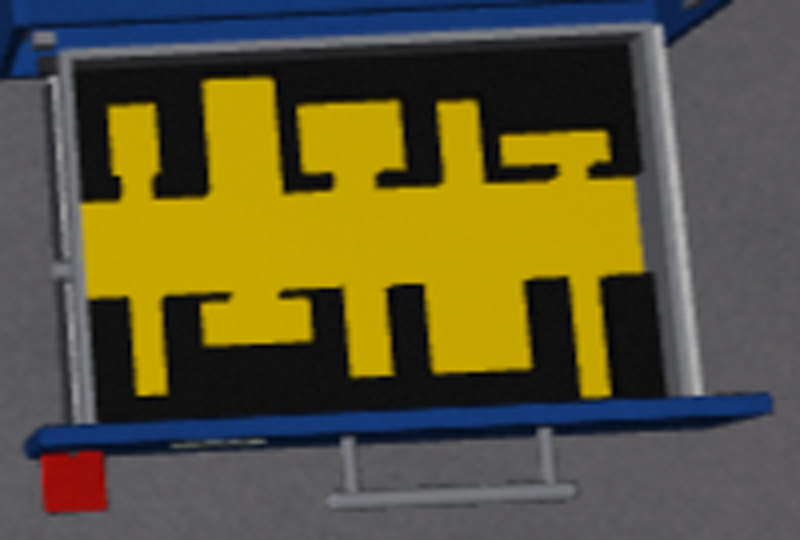

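View pics/b.png

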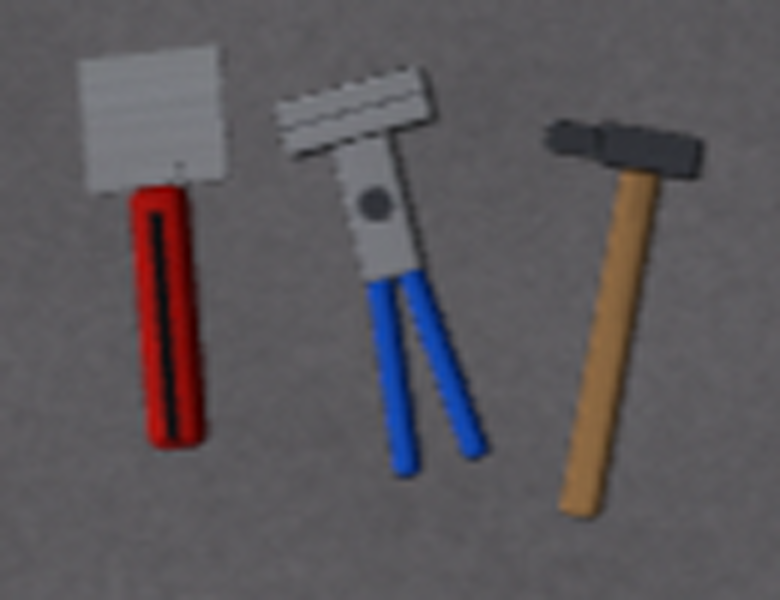

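Crop a shows the cut-outs from left to right: knife, pliers (jaw near), brayer, scraper (blade near) and hammer (head far). The red pad is at crop (73,482). Crop b gives tail and head points for the three tools.

```bash
cat >> h.py <<'E'
def axis(c,pa,xa,pb,xb,z):
    A=world(c,*pa,z);B=world(c,*pb,z);d=(B-A)[:2];L=np.hypot(*d)
    s=d/L; g=(A[:2]+B[:2])/2-s*(xa+xb)/2000
    return g.round(4),round(float(np.degrees(np.arctan2(d[1],d[0]))),1),'len',round(L*1000,1),'exp',xb-xa
E
python3 -c "
from h import *
c=load('top0')
b=lambda u,v:(170+(u+.5)/6-.5,225+(v+.5)/6-.5)
a=lambda u,v:(380+(u+.5)/4-.5,155+(v+.5)/4-.5)
print('scr',axis(c,b(178,445),-78,b(160,187),26,.018))
print('pli',axis(c,b(395,275),-22,b(348,85),58,.016))
print('ham',axis(c,b(580,515),-98,b(640,172),40,.016))
for n,p in dict(foam=(60,380),foam2=(620,340),yel=(380,240),pad=(73,482),panel=(400,420),panelr=(700,405),bench=(200,520),chest=(300,5)).items(): print(n,world(c,*a(*p)).round(4))
# trough edges: far edge at z=.026, near at z=.041
for p,z in [((82,202),.026),((640,178),.026),((90,298),.041),((645,273),.041)]: print(p,world(c,*a(*p),z).round(4))
# hammer pocket handle slot end, knife slot end (near, z .041)
for p,z in [((580,398),.041),((611,397),.026),((137,397),.041),((168,394),.026)]: print(p,world(c,*a(*p),z).round(4))
"
```

```text
scr (array([0.496 , 0.4304]), 4.8, 'len', np.float64(101.7), 'exp', 104)
pli (array([0.5046, 0.3449]), 14.0, 'len', np.float64(78.3), 'exp', 80)
ham (array([0.4844, 0.2501]), -10.4, 'len', np.float64(135.8), 'exp', 138)
foam [ 0.5202 -0.0321  0.0535]
foam2 [ 0.5374 -0.3568  0.0424]
yel [ 0.6027 -0.2277  0.0245]
pad [ 0.4617 -0.0373  0.0519]
panel [ 0.4883 -0.2119  0.0974]
panelr [ 0.493  -0.3766  0.0961]
bench [ 0.4416 -0.1182 -0.0014]
chest [ 0.7205 -0.1671  0.1125]
(82, 202) [ 0.6295 -0.0529  0.026 ]
(640, 178) [ 0.636  -0.3826  0.026 ]
(90, 298) [ 0.5693 -0.0531  0.041 ]
(645, 273) [ 0.5764 -0.3749  0.041 ]
(580, 398) [ 0.5044 -0.3318  0.041 ]
(611, 397) [ 0.5062 -0.3553  0.026 ]
(137, 397) [ 0.5108 -0.0776  0.041 ]
(168, 394) [ 0.5139 -0.0982  0.026 ]
```

```bash
cat >> h.py <<'E'
def go(x,y,z,yaw):
    o=get_obs();p=o['ee_pos'];yw=np.degrees(o['eef_rot'][2]);
    d=np.array([x,y,z])-p; t=np.radians(yaw)
    print('now',p.round(4),'yaw',round(yw,1),'q6',o['qpos'][5].round(2),'t',o['time_s'],'w',round(o['grip_width'],4))
    print('roll',round((yw-yaw+180)%360-180,1),'after roll dx %.1f dy %.1f dz %.1f'%tuple(1000*np.array([d[0]*np.cos(t)+d[1]*np.sin(t),d[0]*np.sin(t)-d[1]*np.cos(t),-d[2]])))
E
python3 -c "
from h import *
go(.4844,.2501,.205,169.6)"
```

```text
now [0.2405 0.4944 0.2049] yaw 154.1 q6 -0.07 t 0.1 w 0.0941
roll -15.5 after roll dx -284.0 dy -196.2 dz -0.1
```

Call:
send_rows:
  rows:
    - {"roll":-5.2,"jaw":-0.1}
    - {"roll":-5.2,"jaw":-0.1}
    - {"roll":-5.1,"jaw":-0.1}

```text
invalid input at $.rows[0]: expected keys dx, dy, dz, roll, jaw
```

Call:
send_rows:
  rows:
    - {"dx":-23.7,"dy":-16.3,"jaw":-0.1}
    - {"dx":-23.7,"dy":-16.3,"jaw":-0.1}
    - {"dx":-23.7,"dy":-16.3,"jaw":-0.1}
    - {"dx":-23.7,"dy":-16.3,"jaw":-0.1}
    - {"dx":-23.7,"dy":-16.3,"jaw":-0.1}
    - {"dx":-23.7,"dy":-16.3,"jaw":-0.1}
    - {"dx":-23.7,"dy":-16.3,"jaw":-0.1}
    - {"dx":-23.7,"dy":-16.3,"jaw":-0.1}
    - {"dx":-23.7,"dy":-16.3,"jaw":-0.1}
    - {"dx":-23.7,"dy":-16.3,"jaw":-0.1}
    - {"dx":-23.7,"dy":-16.3,"jaw":-0.1}
    - {"dx":-23.7,"dy":-16.3,"jaw":-0.1}

```text
invalid input at $.rows[0]: expected keys dx, dy, dz, roll, jaw
```

```bash
python3 -c "
from h import *
go(.4844,.2501,.205,169.6)
w=snap('wrist','w1');t=snap('top','top1')
im=np.hstack([cv2.resize(t['frame'],(400,300)),cv2.resize(w['frame'],(400,300))])
a=np.vstack([im,np.hstack([cv2.resize(t['frame'][270:480,0:280],(400,300)),0*im[:,:400]])])
cv2.imwrite('pics/c1.png',a[...,::-1])
print(-cv2.Rodrigues(w['rvec'])[0].T@w['tvec'].ravel(), cv2.Rodrigues(w['rvec'])[0][2], w['camera_matrix'][0,0])"
```

```text
now [0.2405 0.4944 0.2049] yaw 154.1 q6 -0.07 t 0.1 w 0.0941
roll -15.5 after roll dx -284.0 dy -196.2 dz -0.1
[0.17914938 0.5248523  0.38304464] [ 0.21251056 -0.10385635 -0.97162396] 426.3387510393106
```

View pics/c1.png

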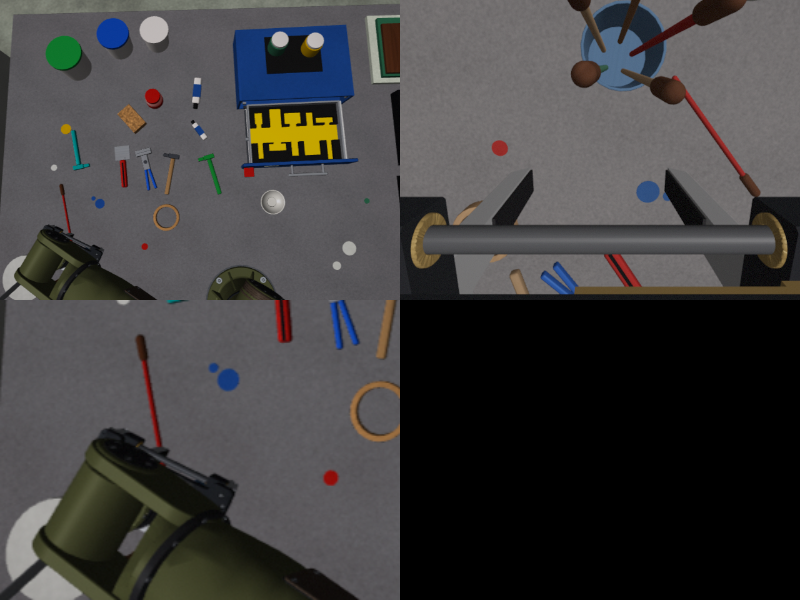

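All five keys are required in each row. No other tools are visible so far.

Call:
send_rows:
  rows:
    - {"dx":0,"dy":0,"dz":0,"roll":-5.2,"jaw":-0.1}
    - {"dx":0,"dy":0,"dz":0,"roll":-5.2,"jaw":-0.1}
    - {"dx":0,"dy":0,"dz":0,"roll":-5.1,"jaw":-0.1}

```text
time_s: 0.45
ee_pos: [0.2406, 0.4945, 0.2053]
eef_rot: [-3.141, -0.0, 2.964]
force: [-0.1, 0.4, -0.8]
grip_width: 0.0773
grip_force: 0.0
```

Call:
send_rows:
  rows:
    - {"dx":-23.7,"dy":-16.3,"dz":0,"roll":0,"jaw":-0.1}
    - {"dx":-23.7,"dy":-16.3,"dz":0,"roll":0,"jaw":-0.1}
    - {"dx":-23.7,"dy":-16.3,"dz":0,"roll":0,"jaw":-0.1}
    - {"dx":-23.7,"dy":-16.3,"dz":0,"roll":0,"jaw":-0.1}
    - {"dx":-23.7,"dy":-16.3,"dz":0,"roll":0,"jaw":-0.1}
    - {"dx":-23.7,"dy":-16.3,"dz":0,"roll":0,"jaw":-0.1}
    - {"dx":-23.7,"dy":-16.3,"dz":0,"roll":0,"jaw":-0.1}
    - {"dx":-23.7,"dy":-16.3,"dz":0,"roll":0,"jaw":-0.1}
    - {"dx":-23.7,"dy":-16.3,"dz":0,"roll":0,"jaw":-0.1}
    - {"dx":-23.7,"dy":-16.3,"dz":0,"roll":0,"jaw":-0.1}
    - {"dx":-23.7,"dy":-16.3,"dz":0,"roll":0,"jaw":-0.1}
    - {"dx":-23.7,"dy":-16.3,"dz":0,"roll":0,"jaw":-0.1}

```text
time_s: 1.45
ee_pos: [0.4856, 0.2495, 0.2053]
eef_rot: [-3.142, -0.0, 2.959]
force: [1.1, 1.7, 0.1]
grip_width: 0.0515
grip_force: 0.0
```

```bash
python3 -c "
from h import *
go(.4844,.2501,.205,169.6)
w=snap('wrist','w1');t=snap('top','top1')
im=np.hstack([cv2.resize(t['frame'],(400,300)),cv2.resize(w['frame'],(400,300))])
a=np.vstack([im,np.hstack([cv2.resize(t['frame'][300:480,0:240],(400,300)),0*im[:,:400]])])
cv2.imwrite('pics/c2.png',a[...,::-1])
print(-cv2.Rodrigues(w['rvec'])[0].T@w['tvec'].ravel(), cv2.Rodrigues(w['rvec'])[0][2], w['camera_matrix'][0,0])"
```

```text
now [0.4856 0.2495 0.2053] yaw 169.6 q6 -0.98 t 1.45 w 0.0515
roll -0.0 after roll dx 1.3 dy 0.4 dz 0.3
[0.41851557 0.26237194 0.38346693] [ 0.232737   -0.04272337 -0.97160085] 426.3387510393106
```

View pics/c2.png

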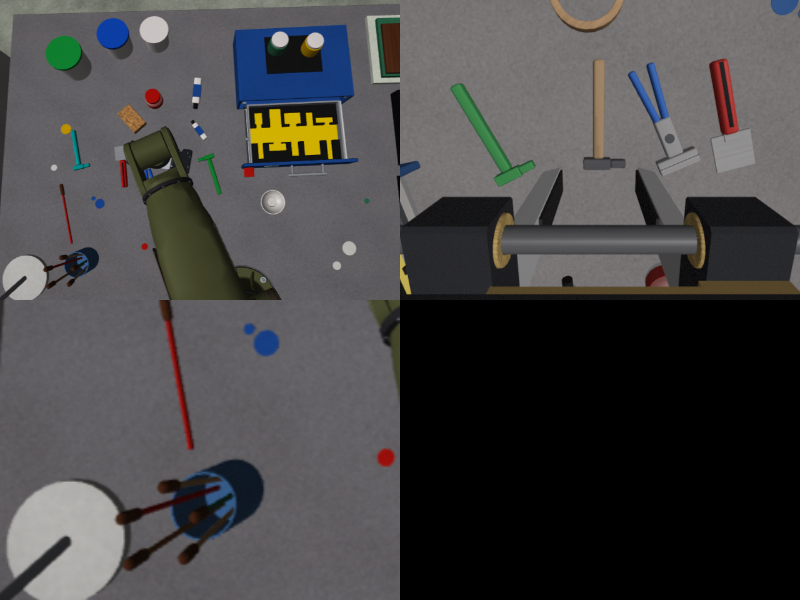

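Three tools are present: hammer, pliers and scraper. In the wrist view (right half), the hammer handle runs from (599,60) to (598,157). The pliers and scraper are to its right.

```bash
python3 -c "
from h import *
c=load('w1')
f=lambda u,v:((u-400)*1.6+.3,v*1.6+.3)
print('ham',axis(c,f(599,60),-98,f(598,157),40,.016))
print('pli',axis(c,f(661.5,121.5),-22,f(680,164),58,.016))
print('scr',axis(c,f(718,60.5),-78,f(731.5,134),26,.018))
"
```

```text
ham (array([0.4848, 0.2498]), -11.1, 'len', np.float64(132.6), 'exp', 138)
pli (array([0.5029, 0.343 ]), 15.5, 'len', np.float64(68.7), 'exp', 80)
scr (array([0.4971, 0.4293]), 6.1, 'len', np.float64(102.2), 'exp', 104)
```

Call:
send_rows:
  rows:
    - {"dx":1,"dy":0,"dz":30,"roll":0.4,"jaw":-0.1}
    - {"dx":0,"dy":0,"dz":30,"roll":0,"jaw":-0.1}
    - {"dx":0,"dy":0,"dz":30,"roll":0,"jaw":-0.1}
    - {"dx":0,"dy":0,"dz":30,"roll":0,"jaw":-0.1}
    - {"dx":0,"dy":0,"dz":30,"roll":0,"jaw":-0.1}
    - {"dx":0,"dy":0,"dz":20,"roll":0,"jaw":-0.1}
    - {"dx":0,"dy":0,"dz":15,"roll":0,"jaw":-0.1}
    - {"dx":0,"dy":0,"dz":10,"roll":0,"jaw":-0.1}
    - {"dx":0,"dy":0,"dz":5,"roll":0,"jaw":-0.1}
    - {"dx":0,"dy":0,"dz":0,"roll":0,"jaw":-0.1}

```text
time_s: 2.38
ee_pos: [0.4834, 0.251, 0.0049]
eef_rot: [-3.141, -0.001, 2.953]
force: [0.3, 0.9, -0.5]
grip_width: 0.0517
grip_force: 0.0
```

Call:
send_rows:
  rows:
    - {"dx":0,"dy":0,"dz":0,"roll":0,"jaw":0.4}
    - {"dx":0,"dy":0,"dz":0,"roll":0,"jaw":0.5}
    - {"dx":0,"dy":0,"dz":0,"roll":0,"jaw":0.6}
    - {"dx":0,"dy":0,"dz":0,"roll":0,"jaw":0.8}
    - {"dx":0,"dy":0,"dz":0,"roll":0,"jaw":1}
    - {"dx":0,"dy":0,"dz":0,"roll":0,"jaw":1}
    - {"dx":0,"dy":0,"dz":0,"roll":0,"jaw":1}
    - {"dx":0,"dy":0,"dz":0,"roll":0,"jaw":1}
  force: 30

```text
time_s: 3.05
ee_pos: [0.484, 0.2508, 0.0058]
eef_rot: [3.142, 0.0, 2.952]
force: [-2.1, -1.6, 5.0]
grip_width: 0.0156
grip_force: 30.0
```

Call:
send_rows:
  rows:
    - {"dx":0,"dy":0,"dz":-8,"roll":0,"jaw":1}
    - {"dx":0,"dy":0,"dz":-15,"roll":0,"jaw":1}
    - {"dx":0,"dy":0,"dz":-22,"roll":0,"jaw":1}
    - {"dx":0,"dy":0,"dz":-25,"roll":0,"jaw":1}
    - {"dx":0,"dy":0,"dz":-25,"roll":0,"jaw":1}
    - {"dx":0,"dy":0,"dz":-25,"roll":0,"jaw":1}
    - {"dx":0,"dy":0,"dz":-25,"roll":-4,"jaw":1}
    - {"dx":0,"dy":0,"dz":-15,"roll":-4,"jaw":1}
    - {"dx":0,"dy":0,"dz":-5,"roll":-4,"jaw":1}
    - {"dx":0,"dy":0,"dz":0,"roll":0,"jaw":1}

```text
time_s: 3.88
ee_pos: [0.4842, 0.2511, 0.1723]
eef_rot: [3.141, 0.002, -3.118]
force: [0.1, -1.2, -2.6]
grip_width: 0.0158
grip_force: 30.0
```

```bash
python3 -c "
from h import *
go(.6055,-.3417,.17,181.2)"
```

```text
now [0.4842 0.2511 0.1723] yaw -178.7 q6 -1.18 t 3.8833 w 0.0158
roll 0.1 after roll dx -108.8 dy -595.2 dz 2.3
```

Call:
send_rows:
  rows:
    - {"dx":-2,"dy":-10,"dz":0,"roll":0,"jaw":1}
    - {"dx":-4,"dy":-20,"dz":0,"roll":0,"jaw":1}
    - {"dx":-5,"dy":-28,"dz":0,"roll":0,"jaw":1}
    - {"dx":-5,"dy":-28,"dz":0,"roll":0,"jaw":1}
    - {"dx":-5,"dy":-28,"dz":0,"roll":0,"jaw":1}
    - {"dx":-5,"dy":-28,"dz":0,"roll":0,"jaw":1}
    - {"dx":-5,"dy":-28,"dz":0,"roll":0,"jaw":1}
    - {"dx":-5,"dy":-28,"dz":0,"roll":0,"jaw":1}
    - {"dx":-5,"dy":-28,"dz":0,"roll":0,"jaw":1}
    - {"dx":-5,"dy":-28,"dz":0,"roll":0,"jaw":1}
    - {"dx":-5,"dy":-28,"dz":0,"roll":0,"jaw":1}
    - {"dx":-5,"dy":-28,"dz":0,"roll":0,"jaw":1}

```text
time_s: 4.88
ee_pos: [0.5455, -0.06, 0.1694]
eef_rot: [3.141, -0.002, -3.124]
force: [-0.4, 0.5, -1.8]
grip_width: 0.0157
grip_force: 30.0
```

Call:
send_rows:
  rows:
    - {"dx":-5,"dy":-28,"dz":0,"roll":0,"jaw":1}
    - {"dx":-5,"dy":-28,"dz":0,"roll":0,"jaw":1}
    - {"dx":-5,"dy":-28,"dz":0,"roll":0,"jaw":1}
    - {"dx":-5,"dy":-28,"dz":0,"roll":0,"jaw":1}
    - {"dx":-5,"dy":-28,"dz":0,"roll":0,"jaw":1}
    - {"dx":-5,"dy":-28,"dz":0,"roll":0,"jaw":1}
    - {"dx":-5,"dy":-28,"dz":0,"roll":0,"jaw":1}
    - {"dx":-5,"dy":-28,"dz":0,"roll":0,"jaw":1}
    - {"dx":-4,"dy":-26,"dz":0,"roll":0,"jaw":1}
    - {"dx":-4,"dy":-20,"dz":0,"roll":0,"jaw":1}
    - {"dx":-2,"dy":-10,"dz":0,"roll":0,"jaw":1}
    - {"dx":0,"dy":0,"dz":0,"roll":0,"jaw":1}

```text
time_s: 5.88
ee_pos: [0.6006, -0.3393, 0.1685]
eef_rot: [3.141, -0.002, -3.126]
force: [-0.7, 1.0, -1.6]
grip_width: 0.0157
grip_force: 30.0
```

```bash
python3 -c "
from h import *
go(.6055,-.3417,.17,181.2)
snap('wrist','w2');snap('top','top2');print(get_obs()['qpos'].round(2))"
```

```text
now [ 0.6006 -0.3393  0.1685] yaw -179.1 q6 -2.15 t 5.8833 w 0.0157
roll -0.3 after roll dx -4.8 dy -2.5 dz -1.5
[-0.56  0.65  1.1   0.    1.39 -2.15]
```

View pics/w2.png

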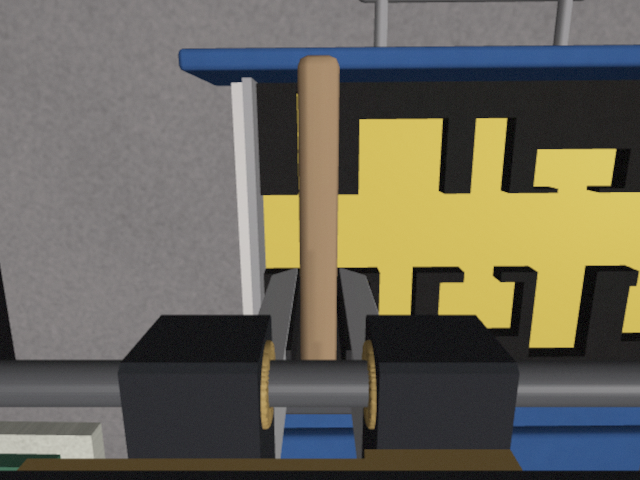

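The hammer is held straight above its cut-out. The scraper cut-out's near end spans about u 359–443 at v 118, and the trough edges are near v 193 and 267. I'll fit the tray pose to the yellow mask around the scraper cut-out in both views.

```bash
cat >> h.py <<'E'
from scipy.optimize import minimize
def inside(x,y):  # scraper pocket (drawer coords, mm) + trough
    y=y+64
    return ((abs(x)<30))|((abs(y)<14)&(x>-30)&(x<81))|((abs(y)<31)&(x>-83)&(x<-23))
def rays(c,m,z,p):
    v,u=np.nonzero(m);K=c['camera_matrix'];R=cv2.Rodrigues(c['rvec'])[0];o=-R.T@c['tvec'].ravel()
    w=R.T@np.linalg.inv(K)@np.vstack([u,v,np.ones(len(u))]);s=(z-o[2])/w[2]
    x=(o[0]+s*w[0]-p[0])*1e3;y=(o[1]+s*w[1]-p[1])*1e3;a=np.radians(p[2])
    return x*np.cos(a)+y*np.sin(a),-x*np.sin(a)+y*np.cos(a)
def fit_tray(cs,p0,win,zf=.041,zb=.026):
    data=[]
    for c in cs:
        f=c['frame'].astype(int);m=np.ones(f.shape[:2],bool);x,y=rays(c,m,zf,p0)
        s=((x>win[0])&(x<win[1])&(y>win[2])&(y<win[3])).reshape(m.shape)
        yel=(f[...,0]>120)&(f[...,2]<110)&(f[...,1]>100)
        data.append((c,s,yel[s]))
    def cost(p):
        q=[p[0]*1e-3,p[1]*1e-3,p[2]];e=[]
        for c,s,yl in data:
            acc=0
            for dx in (-1,-.5,0,.5,1):   # soften the edges
                P=[q[0]+dx*1e-3,q[1]+dx*.7e-3,q[2]]
                acc=acc+(inside(*rays(c,s,zf,P))&inside(*rays(c,s,zb,P)))/5
            e.append(np.mean((acc-yl)**2))
        return sum(e)
    x0=[p0[0]*1e3,p0[1]*1e3,p0[2]]
    r=minimize(cost,x0,method='Nelder-Mead',options=dict(initial_simplex=np.array(x0)+np.array([[0,0,0],[3,0,0],[0,3,0],[0,0,1.5]]),xatol=.05,fatol=1e-6))
    return r.x.round(2),round(r.fun,5)
E
python3 -c "
from h import *
w=load('w2');t=load('top0')
p0=(.6028,-.2137,1.2)
print('wrist',fit_tray([w],p0,(-100,0,-104,-34)))
print('top',fit_tray([t],p0,(-100,95,-104,-34)))
for n,c,zs in [('w',w,(0,)),('t',t,(0,))]:
  print(n,'foam z',world(c,*pix(c,(.51,-.311,.041))).round(4),'yellow z',world(c,*pix(c,(.6,-.27,.026))).round(4))
print('ham',axis(w,(319,62),-98,(318.5,340),0,.1835))
"
```

```text
wrist (array([ 604.05, -214.89,    0.94]), np.float64(0.00446))
top (array([ 602.76, -213.55,    1.4 ]), np.float64(0.02987))
w foam z [ 0.5099 -0.3109  0.0402] yellow z [ 0.6001 -0.2699  0.0255]
t foam z [ 0.5105 -0.3124  0.037 ] yellow z [ 0.6    -0.2701  0.0258]
ham (array([ 0.6119, -0.3384]), 0.8, 'len', np.float64(109.1), 'exp', 98)
```

```bash
python3 -c "
from h import *
w=load('w2')
for v in range(52,70,2): print(v,w['frame'][v,319],world(w,319,v).round(4))
for u in range(294,346,3): print(u,w['frame'][200,u],world(w,u,200).round(4))
print(world(w,319,330).round(4))
a=load('w1')
for v in list(range(86,104,2))+list(range(236,280,3)): print(v,a['frame'][v,318],world(a,318,v).round(4))
"
```

```text
52 [ 60  94 147] [ 0.4899 -0.3397  0.0946]
54 [ 62  89 135] [ 0.4908 -0.3397  0.0937]
56 [129 106  81] [ 0.5051 -0.3398  0.1761]
58 [151 125  97] [ 0.506  -0.3398  0.1775]
60 [155 130 101] [ 0.5068 -0.3398  0.178 ]
62 [162 135 106] [ 0.5076 -0.3398  0.1787]
64 [167 140 110] [ 0.5081 -0.3398  0.1775]
66 [167 142 111] [ 0.509  -0.3398  0.1787]
68 [167 141 110] [ 0.5096 -0.3397  0.178 ]
294 [210 189  96] [ 0.5834 -0.3572  0.0246]
297 [210 190  96] [ 0.5834 -0.3549  0.0243]
300 [83 69 52] [ 0.5597 -0.3467  0.1749]
303 [116  95  74] [ 0.5592 -0.3454  0.178 ]
306 [141 116  90] [ 0.5594 -0.3442  0.1766]
309 [160 134 104] [ 0.5591 -0.343   0.1786]
312 [160 134 103] [ 0.5592 -0.3418  0.1781]
315 [165 137 106] [ 0.5593 -0.3406  0.1768]
318 [166 140 110] [ 0.5593 -0.3394  0.1771]
321 [166 139 108] [ 0.5592 -0.3382  0.1772]
324 [168 140 110] [ 0.559  -0.337   0.1788]
327 [169 141 110] [ 0.5592 -0.3358  0.1771]
330 [167 141 109] [ 0.5591 -0.3346  0.1777]
333 [168 140 109] [ 0.5593 -0.3334  0.1766]
336 [156 129 101] [ 0.5593 -0.3321  0.1762]
339 [210 189  96] [ 0.583  -0.3228  0.0242]
342 [209 189
[... 381 characters left out ...]
2674 0.0128]
100 [158 132 102] [0.394  0.2671 0.0141]
102 [157 130 101] [0.3955 0.2668 0.0139]
236 [145 119  93] [0.5076 0.246  0.0158]
239 [145 121  93] [0.5107 0.2454 0.0141]
242 [144 119  92] [0.5131 0.245  0.0155]
245 [144 120  92] [0.516  0.2444 0.0147]
248 [145 119  93] [0.5185 0.244  0.0155]
251 [139 114  87] [0.5215 0.2434 0.0146]
254 [61 54 48] [0.5247 0.2428 0.0131]
257 [79 79 81] [0.5269 0.2424 0.015 ]
260 [77 77 80] [0.5295 0.2419 0.0158]
263 [75 74 78] [0.5321 0.2414 0.0164]
266 [74 76 78] [0.535  0.2409 0.016 ]
269 [76 78 81] [0.5381 0.2403 0.015 ]
272 [119 114 116] [ 0.5463  0.2388 -0.0013]
275 [122 120 119] [ 0.5493  0.2382 -0.0016]
278 [122 118 118] [ 0.5522  0.2377 -0.0012]
```

Call:
send_rows:
  rows:
    - {"dx":-3.2,"dy":-3.4,"dz":0,"roll":0,"jaw":1}
    - {"dx":0,"dy":0,"dz":15,"roll":0,"jaw":1}
    - {"dx":0,"dy":0,"dz":20,"roll":0,"jaw":1}
    - {"dx":0,"dy":0,"dz":20,"roll":0,"jaw":1}
    - {"dx":0,"dy":0,"dz":20,"roll":0,"jaw":1}
    - {"dx":0,"dy":0,"dz":15,"roll":0,"jaw":1}
    - {"dx":0,"dy":0,"dz":7,"roll":0,"jaw":1}
    - {"dx":0,"dy":0,"dz":3,"roll":0,"jaw":1}
    - {"dx":0,"dy":0,"dz":0,"roll":0,"jaw":1}
    - {"dx":0,"dy":0,"dz":0,"roll":0,"jaw":1}

```text
time_s: 6.82
ee_pos: [0.6055, -0.3403, 0.0716]
eef_rot: [-3.141, 0.001, -3.121]
force: [0.1, 0.3, -0.8]
grip_width: 0.0157
grip_force: 30.0
```

```bash
python3 -c "
from h import *
go(.6042,-.3429,.031,181)
w=snap('wrist','w3')"
```

```text
now [ 0.6055 -0.3403  0.0716] yaw -178.8 q6 -2.16 t 6.8167 w 0.0157
roll 0.2 after roll dx 1.3 dy -2.6 dz 40.6
```

View pics/w3.png

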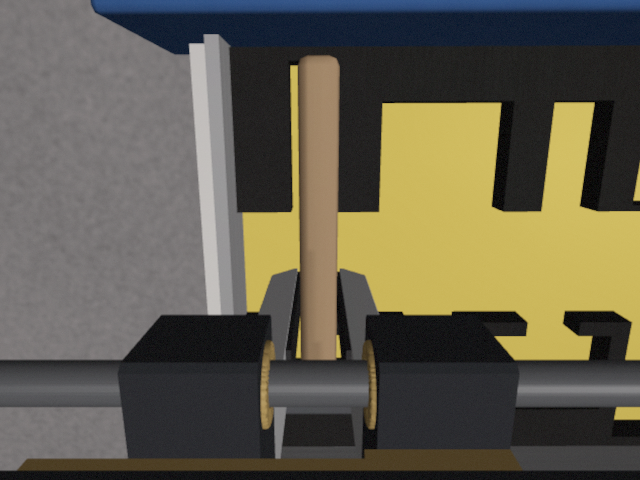

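The hammer is about 40 mm above its slot, and the slot's yellow shows at u 291–300, left of the handle. I need to move slightly to image-left (-y).

```bash
cat >> h.py <<'E'
def prof(c,v=None,u=None,lo=0,hi=640,zmin=.0,zmax=9):
    # world points along row v / column u with height in range: first, last
    r=[(k,world(c,*( (k,v) if u is None else (u,k)))) for k in range(lo,hi)]
    r=[(k,p) for k,p in r if zmin<p[2]<zmax]
    return r[0][0],r[0][1].round(4),r[-1][0],r[-1][1].round(4)
E
python3 -c "
from h import *
w=load('w3')
print(fit_tray([w],(.604,-.2149,1.),(-100,0,-104,-30)))
z=.065
print(prof(w,v=120,lo=270,hi=370,zmin=z)); print(prof(w,v=240,lo=297,hi=342,zmin=z)); print(prof(w,u=319,lo=45,hi=200,zmin=z))
for i in range(4): camera('top'); print(get_obs()['ee_pos'].round(4),get_obs()['eef_rot'].round(4))
"
```

```text
(array([ 603.77, -214.79,    1.17]), np.float64(0.00427))
(299, array([ 0.5332, -0.3485,  0.0774]), 338, array([ 0.5329, -0.3333,  0.0775]))
(300, array([ 0.5816, -0.3477,  0.0773]), 337, array([ 0.5812, -0.3323,  0.0776]))
(55, array([ 0.5094, -0.3412,  0.0775]), 199, array([ 0.5635, -0.3401,  0.0813]))
[ 0.6055 -0.3404  0.0717] [-3.1406e+00  1.5000e-03 -3.1214e+00]
[ 0.6054 -0.3404  0.0716] [-3.1407e+00  1.3000e-03 -3.1214e+00]
[ 0.6053 -0.3404  0.0714] [-3.1409e+00  1.0000e-03 -3.1214e+00]
[ 0.6052 -0.3404  0.0712] [-3.1410e+00  8.0000e-04 -3.1214e+00]
```

Call:
send_rows:
  rows:
    - {"dx":1,"dy":-3.3,"dz":0,"roll":0,"jaw":1}
    - {"dx":0,"dy":0,"dz":0,"roll":0,"jaw":1}
    - {"dx":0,"dy":0,"dz":4,"roll":0,"jaw":1}
    - {"dx":0,"dy":0,"dz":4,"roll":0,"jaw":1}
    - {"dx":0,"dy":0,"dz":4,"roll":0,"jaw":1}
    - {"dx":0,"dy":0,"dz":2,"roll":0,"jaw":1}
    - {"dx":0,"dy":0,"dz":0,"roll":0,"jaw":1}
    - {"dx":0,"dy":0,"dz":0,"roll":0,"jaw":1}

```text
time_s: 7.73
ee_pos: [0.6041, -0.3435, 0.0562]
eef_rot: [3.141, -0.0, -3.121]
force: [0.2, -0.4, -1.7]
grip_width: 0.0156
grip_force: 30.0
```

```bash
python3 -c "
from h import *
w=snap('wrist','w4')
go(.6042,-.3429,.031,181)
print(fit_tray([w],(.604,-.2149,1.),(-100,0,-104,-30)))
z=.053
print(prof(w,v=120,lo=270,hi=370,zmin=z)); print(prof(w,v=240,lo=297,hi=342,zmin=z)); print(prof(w,u=319,lo=45,hi=200,zmin=z))
"
```

```text
now [ 0.6041 -0.3436  0.0565] yaw -178.8 q6 -2.16 t 7.7833 w 0.0159
roll 0.2 after roll dx -0.1 dy 0.6 dz 25.5
(array([ 603.99, -215.02,    0.95]), np.float64(0.00421))
(272, array([ 0.5358, -0.3443,  0.2343]), 338, array([ 0.5315, -0.3366,  0.0629]))
(300, array([ 0.5804, -0.351 ,  0.061 ]), 337, array([ 0.5796, -0.3355,  0.0629]))
(55, array([ 0.5081, -0.3444,  0.0631]), 199, array([ 0.5623, -0.3433,  0.0645]))
```

Call:
send_rows:
  rows:
    - {"dx":0,"dy":0,"dz":5,"roll":0,"jaw":1}
    - {"dx":0,"dy":0,"dz":5,"roll":0,"jaw":1}
    - {"dx":0,"dy":0,"dz":5,"roll":0,"jaw":1}
    - {"dx":0,"dy":0,"dz":3,"roll":0,"jaw":1}
    - {"dx":0,"dy":0,"dz":1,"roll":0,"jaw":1}
    - {"dx":0,"dy":0,"dz":0,"roll":0,"jaw":1}
    - {"dx":0,"dy":0,"dz":0,"roll":0,"jaw":1}

```text
time_s: 8.37
ee_pos: [0.6041, -0.3436, 0.0375]
eef_rot: [-3.142, 0.0, -3.121]
force: [0.1, -0.3, -1.5]
grip_width: 0.016
grip_force: 30.0
```

Call:
send_rows:
  rows:
    - {"dx":0,"dy":0,"dz":1,"roll":0,"jaw":1}
    - {"dx":0,"dy":0,"dz":1,"roll":0,"jaw":1}
    - {"dx":0,"dy":0,"dz":0,"roll":0,"jaw":1}
    - {"dx":0,"dy":0,"dz":0,"roll":0,"jaw":1}

```text
time_s: 8.7
ee_pos: [0.6041, -0.3435, 0.0354]
eef_rot: [3.142, -0.0, -3.121]
force: [0.9, -0.6, -2.4]
grip_width: 0.0158
grip_force: 30.0
```

```bash
python3 -c "
from h import *
w=snap('wrist','w5')
print(prof(w,v=240,lo=297,hi=342,zmin=.035)); print(prof(w,v=120,lo=297,hi=342,zmin=.035))
print(prof(w,u=319,lo=30,hi=200,zmin=.01,zmax=.06))
print([world(w,319,v)[2].round(4) for v in range(100,330,20)],get_obs()['force'])
"
```

```text
(300, array([ 0.5801, -0.351 ,  0.0414]), 337, array([ 0.5799, -0.3355,  0.0411]))
(298, array([ 0.5358, -0.3443,  0.2135]), 338, array([ 0.5315, -0.3367,  0.0431]))
(30, array([ 0.4984, -0.3446,  0.0373]), 199, array([ 0.5622, -0.3434,  0.0447]))
[np.float64(0.0461), np.float64(0.0445), np.float64(0.0449), np.float64(0.0452), np.float64(0.0443), np.float64(0.0439), np.float64(0.0455), np.float64(0.0449), np.float64(0.0451), np.float64(0.0451), np.float64(0.0442), np.float64(0.0438)] [ 0.58262018  0.55310743 -1.91288265]
```

Call:
send_rows:
  rows:
    - {"dx":0,"dy":0,"dz":1,"roll":0,"jaw":1}
    - {"dx":0,"dy":0,"dz":1,"roll":0,"jaw":1}
    - {"dx":0,"dy":0,"dz":0.5,"roll":0,"jaw":1}
    - {"dx":0,"dy":0,"dz":0,"roll":0,"jaw":1}
    - {"dx":0,"dy":0,"dz":0,"roll":0,"jaw":1}

```text
time_s: 9.17
ee_pos: [0.6041, -0.3435, 0.0329]
eef_rot: [3.142, -0.0, -3.121]
force: [0.0, 0.2, -2.0]
grip_width: 0.0157
grip_force: 30.0
```

Call:
send_rows:
  rows:
    - {"dx":0,"dy":0,"dz":0.8,"roll":0,"jaw":1}
    - {"dx":0,"dy":0,"dz":0,"roll":0,"jaw":1}
    - {"dx":0,"dy":0,"dz":0,"roll":0,"jaw":1}

```text
time_s: 9.42
ee_pos: [0.6041, -0.3436, 0.0321]
eef_rot: [3.142, -0.0, -3.121]
force: [-0.5, -0.8, -2.7]
grip_width: 0.0154
grip_force: 30.0
```

Call:
send_rows:
  rows:
    - {"dx":0,"dy":0,"dz":0.8,"roll":0,"jaw":1}
    - {"dx":0,"dy":0,"dz":0,"roll":0,"jaw":1}
    - {"dx":0,"dy":0,"dz":0,"roll":0,"jaw":1}

```text
time_s: 9.67
ee_pos: [0.6042, -0.3436, 0.0318]
eef_rot: [-3.141, 0.0, -3.121]
force: [-1.7, 0.7, 3.0]
grip_width: 0.0156
grip_force: 30.0
```

Call:
send_rows:
  rows:
    - {"dx":0,"dy":0,"dz":0.6,"roll":0,"jaw":1}
    - {"dx":0,"dy":0,"dz":0,"roll":0,"jaw":1}
    - {"dx":0,"dy":0,"dz":0,"roll":0,"jaw":1}

```text
time_s: 9.92
ee_pos: [0.6044, -0.3436, 0.0317]
eef_rot: [-3.141, 0.001, -3.121]
force: [-3.0, 1.9, 7.8]
grip_width: 0.0156
grip_force: 30.0
```

Call:
send_rows:
  rows:
    - {"dx":0,"dy":0,"dz":0,"roll":0,"jaw":0.6}
    - {"dx":0,"dy":0,"dz":0,"roll":0,"jaw":0.4}
    - {"dx":0,"dy":0,"dz":0,"roll":0,"jaw":0.3}
    - {"dx":0,"dy":0,"dz":0,"roll":0,"jaw":0.3}
    - {"dx":0,"dy":0,"dz":0,"roll":0,"jaw":0.3}
    - {"dx":0,"dy":0,"dz":-5,"roll":0,"jaw":0.3}
    - {"dx":0,"dy":0,"dz":-15,"roll":0,"jaw":0.3}
    - {"dx":0,"dy":0,"dz":-30,"roll":0,"jaw":0.3}
    - {"dx":0,"dy":0,"dz":-30,"roll":0,"jaw":0.1}
    - {"dx":0,"dy":0,"dz":-30,"roll":0,"jaw":0}
    - {"dx":0,"dy":0,"dz":-30,"roll":0,"jaw":0}
    - {"dx":0,"dy":0,"dz":0,"roll":0,"jaw":-0.1}

```text
time_s: 10.92
ee_pos: [0.6058, -0.3446, 0.1796]
eef_rot: [-3.135, 0.009, -3.121]
force: [0.2, -0.3, 0.8]
grip_width: 0.0501
grip_force: 0.0
```

```bash
python3 -c "
from h import *
t=snap('top','top3'); w=snap('wrist','w6')
im=np.hstack([cv2.resize(t['frame'][220:340,160:320],(400,300),interpolation=cv2.INTER_CUBIC),cv2.resize(w['frame'],(400,300))])
cv2.imwrite('pics/c3.png',im[...,::-1])
go(.5045,.3449,.17,194)"
```

```text
now [ 0.6045 -0.3438  0.1731] yaw -178.8 q6 -2.16 t 11.0167 w 0.0515
roll -12.8 after roll dx -69.6 dy 692.4 dz 3.1
```

View pics/c3.png

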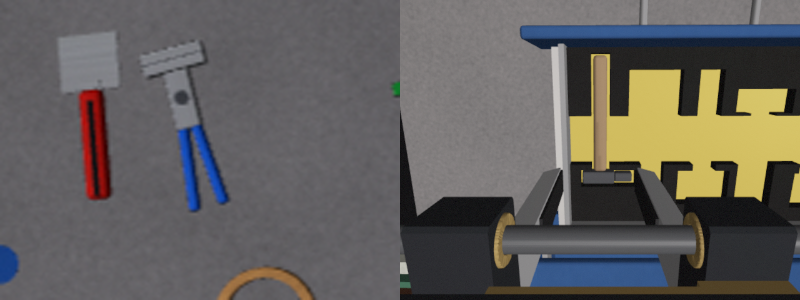

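The hammer lies in its cut-out (wrist view 600,110). The scraper and pliers haven't moved. Now to the pliers.

```bash
python3 -c "
from h import *
go(.53,.345,.17,194)"
```

```text
now [ 0.6045 -0.3438  0.1731] yaw -178.8 q6 -2.16 t 11.0167 w 0.0515
roll -12.8 after roll dx -94.4 dy 686.3 dz 3.1
```

Call:
send_rows:
  rows:
    - {"dx":0,"dy":0,"dz":0,"roll":-6.4,"jaw":-0.1}
    - {"dx":0,"dy":0,"dz":0,"roll":-6.4,"jaw":-0.1}
    - {"dx":-4,"dy":28,"dz":0,"roll":0,"jaw":-0.1}
    - {"dx":-4,"dy":28,"dz":0,"roll":0,"jaw":-0.1}
    - {"dx":-4,"dy":28,"dz":0,"roll":0,"jaw":-0.1}
    - {"dx":-4,"dy":28,"dz":0,"roll":0,"jaw":-0.1}
    - {"dx":-4,"dy":28,"dz":0,"roll":0,"jaw":-0.1}
    - {"dx":-4,"dy":28,"dz":0,"roll":0,"jaw":-0.1}
    - {"dx":-4,"dy":28,"dz":0,"roll":0,"jaw":-0.1}
    - {"dx":-4,"dy":28,"dz":0,"roll":0,"jaw":-0.1}
    - {"dx":-4,"dy":28,"dz":0,"roll":0,"jaw":-0.1}
    - {"dx":-4,"dy":28,"dz":0,"roll":0,"jaw":-0.1}

```text
time_s: 12.02
ee_pos: [0.5745, -0.0608, 0.1699]
eef_rot: [3.141, -0.002, -2.898]
force: [0.4, 0.7, 0.3]
grip_width: 0.0516
grip_force: 0.0
```

Call:
send_rows:
  rows:
    - {"dx":-4,"dy":28,"dz":0,"roll":0,"jaw":-0.1}
    - {"dx":-4,"dy":28,"dz":0,"roll":0,"jaw":-0.1}
    - {"dx":-4,"dy":28,"dz":0,"roll":0,"jaw":-0.1}
    - {"dx":-4,"dy":28,"dz":0,"roll":0,"jaw":-0.1}
    - {"dx":-4,"dy":28,"dz":0,"roll":0,"jaw":-0.1}
    - {"dx":-4,"dy":28,"dz":0,"roll":0,"jaw":-0.1}
    - {"dx":-4,"dy":28,"dz":0,"roll":0,"jaw":-0.1}
    - {"dx":-4,"dy":28,"dz":0,"roll":0,"jaw":-0.1}
    - {"dx":-4,"dy":28,"dz":0,"roll":0,"jaw":-0.1}
    - {"dx":-4,"dy":28,"dz":0,"roll":0,"jaw":-0.1}
    - {"dx":-4,"dy":28,"dz":0,"roll":0,"jaw":-0.1}
    - {"dx":-4,"dy":28,"dz":0,"roll":0,"jaw":-0.1}

```text
time_s: 13.02
ee_pos: [0.5401, 0.2766, 0.1698]
eef_rot: [-3.141, -0.002, -2.898]
force: [0.4, -0.3, -0.0]
grip_width: 0.0513
grip_force: 0.0
```

```bash
python3 -c "
from h import *
go(.53,.345,.17,194)"
```

```text
now [0.5401 0.2766 0.1698] yaw -166.0 q6 -1.4 t 13.0167 w 0.0513
roll -0.0 after roll dx -6.8 dy 68.8 dz -0.2
```

Call:
send_rows:
  rows:
    - {"dx":-2,"dy":23,"dz":0,"roll":0,"jaw":-0.1}
    - {"dx":-2,"dy":23,"dz":0,"roll":0,"jaw":-0.1}
    - {"dx":-2,"dy":22,"dz":0,"roll":0,"jaw":-0.1}
    - {"dx":0,"dy":0,"dz":0,"roll":0,"jaw":-0.1}
    - {"dx":0,"dy":0,"dz":0,"roll":0,"jaw":-0.1}

```text
time_s: 13.43
ee_pos: [0.5296, 0.3432, 0.1696]
eef_rot: [-3.141, -0.002, -2.896]
force: [1.1, -0.1, 0.4]
grip_width: 0.0515
grip_force: 0.0
```

```bash
python3 -c "
from h import *
go(.53,.345,.17,194)
w=snap('wrist','w7')"
```

```text
now [0.5296 0.3432 0.1696] yaw -166.0 q6 -1.3 t 13.4333 w 0.0515
roll 0.0 after roll dx -0.8 dy 1.6 dz -0.4
```

View pics/w7.png

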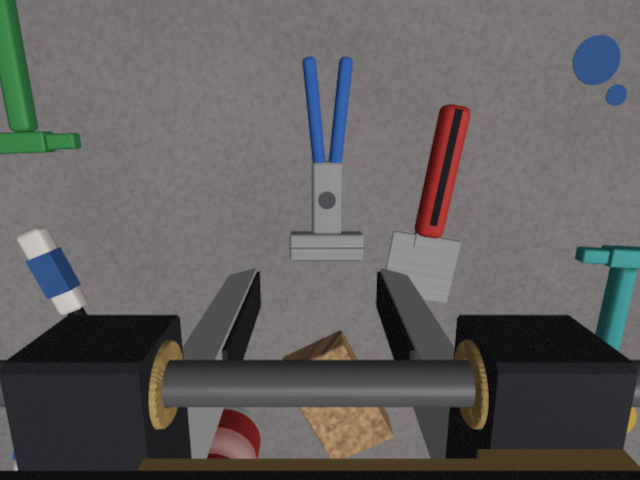

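The pliers are aligned with the view: tail tips at v 57, body back at (327,162) and jaw front at (327,260). The scraper runs from its tail at (455,106) to the handle-blade junction at (430,236).

```bash
python3 -c "
from h import *
c=load('w7')
print('pli',axis(c,(327.5,162),-22,(327.5,260.5),58,.016))
print('pli',axis(c,(328,57),-98,(327.5,260.5),58,.016))
print('scr',axis(c,(455,106),-78,(430,236),26,.018))
for v in (200,250): print(prof(c,v=v,lo=280,hi=375,zmin=.008))
print(prof(c,u=327,lo=150,hi=290,zmin=.008))
go(.53,.345,.17,194)
"
```

```text
pli (array([0.5047, 0.3451]), 14.3, 'len', np.float64(79.1), 'exp', 80)
pli (array([0.505 , 0.3453]), 14.2, 'len', np.float64(154.5), 'exp', 156)
scr (array([0.4966, 0.4304]), 6.9, 'len', np.float64(100.0), 'exp', 104)
(312, array([0.5162, 0.3354, 0.0104]), 341, array([0.51  , 0.3575, 0.0147]))
(290, array([0.56  , 0.3278, 0.0134]), 363, array([0.5452, 0.3851, 0.0151]))
(161, array([0.4834, 0.3394, 0.0132]), 259, array([0.56  , 0.3588, 0.0137]))
now [0.53   0.3424 0.1699] yaw -166.0 q6 -1.3 t 13.4833 w 0.0516
roll -0.0 after roll dx -0.6 dy 2.5 dz -0.1
```

Call:
send_rows:
  rows:
    - {"dx":12,"dy":4,"dz":0,"roll":-0.2,"jaw":-0.1}
    - {"dx":11.5,"dy":3.7,"dz":0,"roll":0,"jaw":-0.1}
    - {"dx":0,"dy":0,"dz":25,"roll":0,"jaw":-0.1}
    - {"dx":0,"dy":0,"dz":30,"roll":0,"jaw":-0.1}
    - {"dx":0,"dy":0,"dz":30,"roll":0,"jaw":-0.1}
    - {"dx":0,"dy":0,"dz":30,"roll":0,"jaw":-0.1}
    - {"dx":0,"dy":0,"dz":20,"roll":0,"jaw":-0.1}
    - {"dx":0,"dy":0,"dz":15,"roll":0,"jaw":-0.1}
    - {"dx":0,"dy":0,"dz":10,"roll":0,"jaw":-0.1}
    - {"dx":0,"dy":0,"dz":4.5,"roll":0,"jaw":-0.1}
    - {"dx":0,"dy":0,"dz":0,"roll":0,"jaw":-0.1}
    - {"dx":0,"dy":0,"dz":0,"roll":0,"jaw":0}

```text
time_s: 14.48
ee_pos: [0.5062, 0.3445, 0.007]
eef_rot: [3.141, 0.001, -2.895]
force: [0.3, -0.5, 0.6]
grip_width: 0.0487
grip_force: 0.0
```

Call:
send_rows:
  rows:
    - {"dx":0,"dy":0,"dz":0,"roll":0,"jaw":0.3}
    - {"dx":0,"dy":0,"dz":0,"roll":0,"jaw":0.4}
    - {"dx":0,"dy":0,"dz":0,"roll":0,"jaw":0.5}
    - {"dx":0,"dy":0,"dz":0,"roll":0,"jaw":0.8}
    - {"dx":0,"dy":0,"dz":0,"roll":0,"jaw":1}
    - {"dx":0,"dy":0,"dz":0,"roll":0,"jaw":1}
    - {"dx":0,"dy":0,"dz":0,"roll":0,"jaw":1}
  force: 40

```text
time_s: 15.07
ee_pos: [0.5058, 0.3448, 0.0067]
eef_rot: [3.141, 0.001, -2.894]
force: [-0.6, -1.5, 5.7]
grip_width: 0.0236
grip_force: 40.0
```

Call:
send_rows:
  rows:
    - {"dx":0,"dy":0,"dz":-8,"roll":0,"jaw":1}
    - {"dx":0,"dy":0,"dz":-15,"roll":0,"jaw":1}
    - {"dx":0,"dy":0,"dz":-22,"roll":0,"jaw":1}
    - {"dx":0,"dy":0,"dz":-25,"roll":0,"jaw":1}
    - {"dx":0,"dy":0,"dz":-25,"roll":2,"jaw":1}
    - {"dx":0,"dy":0,"dz":-25,"roll":5,"jaw":1}
    - {"dx":0,"dy":0,"dz":-25,"roll":7,"jaw":1}
    - {"dx":0,"dy":0,"dz":-15,"roll":7,"jaw":1}
    - {"dx":0,"dy":0,"dz":-5,"roll":7,"jaw":1}
    - {"dx":0,"dy":0,"dz":0,"roll":7,"jaw":1}
    - {"dx":0,"dy":0,"dz":0,"roll":7,"jaw":1}
    - {"dx":0,"dy":0,"dz":0,"roll":7,"jaw":1}

```text
time_s: 16.07
ee_pos: [0.5054, 0.3446, 0.1714]
eef_rot: [-3.141, -0.0, 2.527]
force: [-0.4, 0.2, -1.6]
grip_width: 0.0235
grip_force: 40.0
```

Call:
send_rows:
  rows:
    - {"dx":0,"dy":0,"dz":0,"roll":7,"jaw":1}
    - {"dx":0,"dy":0,"dz":0,"roll":7,"jaw":1}
    - {"dx":0,"dy":0,"dz":0,"roll":7,"jaw":1}
    - {"dx":0,"dy":0,"dz":0,"roll":7,"jaw":1}
    - {"dx":0,"dy":0,"dz":0,"roll":7,"jaw":1}
    - {"dx":0,"dy":0,"dz":0,"roll":7,"jaw":1}
    - {"dx":0,"dy":0,"dz":0,"roll":7,"jaw":1}
    - {"dx":0,"dy":0,"dz":0,"roll":7,"jaw":1}
    - {"dx":0,"dy":0,"dz":0,"roll":7,"jaw":1}
    - {"dx":0,"dy":0,"dz":0,"roll":7,"jaw":1}
    - {"dx":0,"dy":0,"dz":0,"roll":7,"jaw":1}
    - {"dx":0,"dy":0,"dz":0,"roll":7,"jaw":1}

```text
time_s: 17.07
ee_pos: [0.5054, 0.3446, 0.1712]
eef_rot: [-3.141, 0.001, 1.061]
force: [-0.2, 0.5, -2.1]
grip_width: 0.0233
grip_force: 40.0
```

Call:
send_rows:
  rows:
    - {"dx":0,"dy":0,"dz":0,"roll":7,"jaw":1}
    - {"dx":0,"dy":0,"dz":0,"roll":7,"jaw":1}
    - {"dx":0,"dy":0,"dz":0,"roll":7,"jaw":1}
    - {"dx":0,"dy":0,"dz":0,"roll":7,"jaw":1}
    - {"dx":0,"dy":0,"dz":0,"roll":5,"jaw":1}
    - {"dx":0,"dy":0,"dz":0,"roll":3,"jaw":1}
    - {"dx":0,"dy":0,"dz":0,"roll":0,"jaw":1}

```text
time_s: 17.65
ee_pos: [0.5055, 0.3446, 0.1713]
eef_rot: [3.142, 0.001, 0.437]
force: [1.2, 0.5, -2.2]
grip_width: 0.0238
grip_force: 40.0
```

```bash
python3 -c "
from h import *
go(.6028,-.1509,.17,1.05)
snap('top','top4')"
```

```text
now [0.5055 0.3446 0.1713] yaw 25.0 q6 1.67 t 17.65 w 0.0238
roll 24.0 after roll dx 88.2 dy 497.2 dz 1.3
```

Call:
send_rows:
  rows:
    - {"dx":0,"dy":0,"dz":0,"roll":6,"jaw":1}
    - {"dx":0,"dy":0,"dz":0,"roll":6,"jaw":1}
    - {"dx":0,"dy":0,"dz":0,"roll":6,"jaw":1}
    - {"dx":0,"dy":0,"dz":0,"roll":6,"jaw":1}
    - {"dx":2,"dy":10,"dz":0,"roll":0,"jaw":1}
    - {"dx":4,"dy":20,"dz":0,"roll":0,"jaw":1}
    - {"dx":5,"dy":28,"dz":0,"roll":0,"jaw":1}
    - {"dx":5,"dy":28,"dz":0,"roll":0,"jaw":1}
    - {"dx":5,"dy":28,"dz":0,"roll":0,"jaw":1}
    - {"dx":5,"dy":28,"dz":0,"roll":0,"jaw":1}
    - {"dx":5,"dy":28,"dz":0,"roll":0,"jaw":1}
    - {"dx":5,"dy":28,"dz":0,"roll":0,"jaw":1}

```text
time_s: 18.7
ee_pos: [0.5456, 0.1454, 0.1714]
eef_rot: [3.141, 0.0, 0.026]
force: [0.2, -0.1, -1.7]
grip_width: 0.0235
grip_force: 40.0
```

Call:
send_rows:
  rows:
    - {"dx":5,"dy":28,"dz":0,"roll":0,"jaw":1}
    - {"dx":5,"dy":28,"dz":0,"roll":0,"jaw":1}
    - {"dx":5,"dy":28,"dz":0,"roll":0,"jaw":1}
    - {"dx":5,"dy":28,"dz":0,"roll":0,"jaw":1}
    - {"dx":5,"dy":28,"dz":0,"roll":0,"jaw":1}
    - {"dx":5,"dy":28,"dz":0,"roll":0,"jaw":1}
    - {"dx":5,"dy":28,"dz":0,"roll":0,"jaw":1}
    - {"dx":5,"dy":28,"dz":0,"roll":0,"jaw":1}
    - {"dx":4,"dy":20,"dz":0,"roll":0,"jaw":1}
    - {"dx":2,"dy":10,"dz":0,"roll":0,"jaw":1}
    - {"dx":0,"dy":0,"dz":0,"roll":0,"jaw":1}
    - {"dx":0,"dy":0,"dz":0,"roll":0,"jaw":1}

```text
time_s: 19.7
ee_pos: [0.5965, -0.1053, 0.1711]
eef_rot: [-3.141, 0.0, 0.022]
force: [0.1, 0.0, -1.4]
grip_width: 0.0238
grip_force: 40.0
```

```bash
python3 -c "
from h import *
go(.6028,-.1509,.17,1.05)
w=snap('wrist','w8')"
```

```text
now [ 0.5965 -0.1053  0.1711] yaw 1.3 q6 1.31 t 19.7 w 0.0238
roll 0.2 after roll dx 5.5 dy 45.7 dz 1.1
```

Call:
send_rows:
  rows:
    - {"dx":2,"dy":22,"dz":0,"roll":0.2,"jaw":1}
    - {"dx":3,"dy":23.5,"dz":0,"roll":0,"jaw":1}
    - {"dx":0,"dy":0,"dz":15,"roll":0,"jaw":1}
    - {"dx":0,"dy":0,"dz":20,"roll":0,"jaw":1}
    - {"dx":0,"dy":0,"dz":20,"roll":0,"jaw":1}
    - {"dx":0,"dy":0,"dz":20,"roll":0,"jaw":1}
    - {"dx":0,"dy":0,"dz":10,"roll":0,"jaw":1}
    - {"dx":0,"dy":0,"dz":5,"roll":0,"jaw":1}
    - {"dx":0,"dy":0,"dz":0,"roll":0,"jaw":1}
    - {"dx":0,"dy":0,"dz":0,"roll":0,"jaw":1}

```text
time_s: 20.58
ee_pos: [0.6031, -0.1506, 0.0822]
eef_rot: [3.141, -0.001, 0.018]
force: [0.4, 0.1, -1.3]
grip_width: 0.0234
grip_force: 40.0
```

```bash
python3 -c "
from h import *
go(.6028,-.1509,.17,1.05)
w=snap('wrist','w9')"
```

```text
now [ 0.6031 -0.1506  0.0822] yaw 1.0 q6 1.25 t 20.5833 w 0.0234
roll -0.0 after roll dx -0.3 dy 0.2 dz -87.8
```

View pics/w9.png

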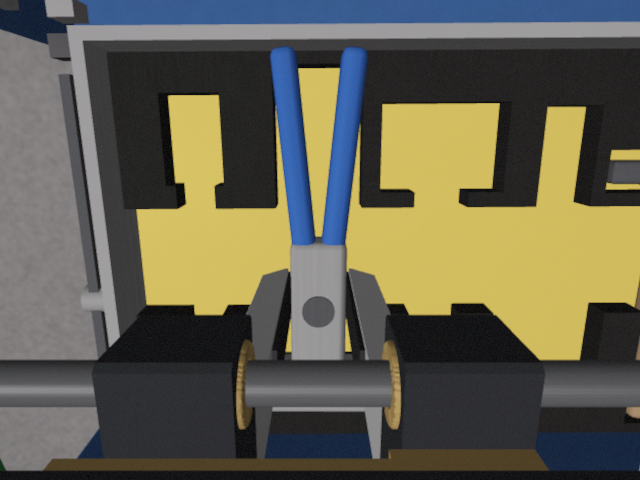

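The pliers are held above their cut-out, handles far, with tail tips at (284,50) and (354,50) and the slot end at (318,68). I'll refit using the scraper slot at u 545–585.

```bash
python3 -c "
from h import *
w=load('w9')
print(fit_tray([w],(.604,-.2149,1.),(5,100,-100,-36)))
z=.07
for u in (284,354): print(u,prof(w,u=u,lo=30,hi=200,zmin=z,zmax=.12))
for v in (60,100,150): print(v,prof(w,v=v,lo=265,hi=320,zmin=z),prof(w,v=v,lo=320,hi=372,zmin=z))
print(prof(w,v=260,lo=292,hi=346,zmin=z))
print('z',[world(w,319,v)[2].round(4) for v in (255,265,275,285)])
"
```

```text
(array([ 603.55, -213.68,    1.5 ]), np.float64(0.0279))
284 (46, array([ 0.7021, -0.1355,  0.0876]), 176, array([ 0.6532, -0.1353,  0.0865]))
354 (46, array([ 0.7027, -0.1619,  0.0867]), 172, array([ 0.6553, -0.1637,  0.0863]))
60 (271, array([ 0.6972, -0.1304,  0.0868]), 297, array([ 0.6979, -0.1402,  0.083 ])) (341, array([ 0.6982, -0.1573,  0.0827]), 367, array([ 0.6978, -0.167 ,  0.0867]))
100 (276, array([ 0.6825, -0.1324,  0.0881]), 301, array([ 0.6829, -0.1419,  0.0847])) (337, array([ 0.6831, -0.156 ,  0.0857]), 362, array([ 0.6831, -0.1656,  0.0875]))
150 (281, array([ 0.6636, -0.1341,  0.0871]), 306, array([ 0.6637, -0.1441,  0.0862])) (331, array([ 0.6635, -0.1544,  0.0776]), 371, array([ 0.6705, -0.1488,  0.2604]))
(292, array([ 0.6187, -0.1388,  0.0901]), 345, array([ 0.6191, -0.1609,  0.0901]))
z [np.float64(0.0897), np.float64(0.09), np.float64(0.0899), np.float64(0.0907)]
```

```bash
python3 -c "
from h import *
w=load('w9')
for p0 in [(.604,-.2149,1.),(.6035,-.214,1.5)]: print(fit_tray([w],p0,(5,100,-83,-32)))
print('top',fit_tray([load('top0')],(.604,-.2149,1.),(-100,100,-83,-36)))
# edges of visible yellow of own slot
for v in (80,110): print(v,[ (u,world(w,u,v,.041).round(4),world(w,u,v,.026).round(4)) for u in (277,359)])
for v in (80,110,140): 
  r=w['frame'][v].astype(int);y=(r[:,0]>120)&(r[:,2]<110);print(v,np.nonzero(np.diff(y.astype(int)))[0])
"
```

```text
(array([ 603.28, -213.57,    1.42]), np.float64(0.00638))
(array([ 603.9 , -213.16,    0.98]), np.float64(0.00564))
top (array([ 602.53, -213.89,    1.66]), np.float64(0.00496))
80 [(277, array([ 0.6951, -0.1284,  0.041 ]), array([ 0.6968, -0.127 ,  0.026 ])), (359, array([ 0.6958, -0.1683,  0.041 ]), array([ 0.6975, -0.1697,  0.026 ]))]
110 [(277, array([ 0.6811, -0.1283,  0.041 ]), array([ 0.6818, -0.1269,  0.026 ])), (359, array([ 0.6818, -0.1689,  0.041 ]), array([ 0.6825, -0.1703,  0.026 ]))]
80 [298 337]
110 [168 219 301 334 381 498 546 585]
140 [170 221 275 278 304 331 356 359 380 496 542 581]
```

Call:
send_rows:
  rows:
    - {"dx":-2.3,"dy":-0.4,"dz":0,"roll":0,"jaw":1}
    - {"dx":0,"dy":0,"dz":5,"roll":0,"jaw":1}
    - {"dx":0,"dy":0,"dz":8,"roll":0,"jaw":1}
    - {"dx":0,"dy":0,"dz":8,"roll":0,"jaw":1}
    - {"dx":0,"dy":0,"dz":5,"roll":0,"jaw":1}
    - {"dx":0,"dy":0,"dz":2,"roll":0,"jaw":1}
    - {"dx":0,"dy":0,"dz":0,"roll":0,"jaw":1}
    - {"dx":0,"dy":0,"dz":0,"roll":0,"jaw":1}

```text
time_s: 21.3
ee_pos: [0.6004, -0.1506, 0.0532]
eef_rot: [3.142, 0.0, 0.017]
force: [-0.4, -0.0, -2.8]
grip_width: 0.0237
grip_force: 40.0
```

```bash
python3 -c "
from h import *
w=snap('wrist','w10')
go(.6028,-.1509,.033,1.05)
print(fit_tray([w],(.6035,-.214,1.2),(5,100,-83,-32)))
z=.05
for u in (284,354): print(u,prof(w,u=u,lo=30,hi=200,zmin=z,zmax=.12))
for v in (60,100): print(v,prof(w,v=v,lo=265,hi=320,zmin=z),prof(w,v=v,lo=320,hi=372,zmin=z))
print(prof(w,v=260,lo=292,hi=346,zmin=z))
c=w['frame'][:,319].astype(int);y=(c[:,0]>120)&(c[:,2]<110);k=np.nonzero(np.diff(y.astype(int)))[0];print(k[:3],world(w,319,k[0]+.5,.026))
for v in (80,110,140,160): 
  r=w['frame'][v].astype(int);y=(r[:,0]>120)&(r[:,2]<110);k=np.nonzero(np.diff(y.astype(int)))[0]+.5;print(v,k,[world(w,q,v,.026)[1].round(4) for q in k if 230<q<372])
"
```

```text
now [ 0.6005 -0.1507  0.0534] yaw 1.0 q6 1.25 t 21.35 w 0.0235
roll -0.1 after roll dx 2.3 dy 0.3 dz 20.4
(array([ 603.92, -213.07,    0.94]), np.float64(0.00649))
284 (46, array([ 0.6994, -0.1355,  0.058 ]), 176, array([ 0.6504, -0.1352,  0.0561]))
354 (46, array([ 0.6997, -0.1619,  0.0588]), 172, array([ 0.6525, -0.1637,  0.0574]))
60 (271, array([ 0.6944, -0.1306,  0.058 ]), 297, array([ 0.6951, -0.1403,  0.0546])) (341, array([ 0.6955, -0.1574,  0.0534]), 367, array([ 0.695 , -0.1671,  0.0577]))
100 (276, array([ 0.6798, -0.1324,  0.0586]), 301, array([ 0.6802, -0.142 ,  0.0563])) (337, array([ 0.6803, -0.1561,  0.0573]), 362, array([ 0.6804, -0.1657,  0.0582]))
(292, array([ 0.6158, -0.1388,  0.0602]), 345, array([ 0.616 , -0.161 ,  0.0597]))
[ 51 236] [ 0.70318696 -0.14874125  0.026     ]
80 [267.5 272.5 298.5 338.5 364.5 366.5] [np.float64(-0.1255), np.float64(-0.1278), np.float64(-0.1396), np.float64(-0.1578), np.float64(-0.1697), np.float64(-0.1706)]
110 [147.5 204.5 268.5 275.5 301.5 335.5 360.5 366.5 391.5 524.5 581.5 623.5] [np.float64(-0.1258), np.float64(-0.129), np.float64(-0.1411), np.float64(-0.1568), np.float64(-0.1683), np.float64(-0.1711)]
140 [150.5 206.5 269.5 279.5 304.5 331.5 357.5 365.5 390.5 521.5 577.5 618.5] [np.float64(-0.1261), np.float64(-0.1308), np.float64(-0.1426), np.float64(-0.1552), np.float64(-0.1675), np.float64(-0.1712)]
160 [152.5 207.5 270.5 281.5 306.5 329.5 354.5 365.5 389.5 519.5 574.5 615.5] [np.float64(-0.1265), np.float64(-0.1317), np.float64(-0.1436), np.float64(-0.1545), np.float64(-0.1664), np.float64(-0.1716)]
```

Call:
send_rows:
  rows:
    - {"dx":0.8,"dy":-0.4,"dz":0,"roll":0,"jaw":1}
    - {"dx":0,"dy":0,"dz":4,"roll":0,"jaw":1}
    - {"dx":0,"dy":0,"dz":5,"roll":0,"jaw":1}
    - {"dx":0,"dy":0,"dz":5,"roll":0,"jaw":1}
    - {"dx":0,"dy":0,"dz":3,"roll":0,"jaw":1}
    - {"dx":0,"dy":0,"dz":1,"roll":0,"jaw":1}
    - {"dx":0,"dy":0,"dz":0,"roll":0,"jaw":1}
    - {"dx":0,"dy":0,"dz":0,"roll":0,"jaw":1}

```text
time_s: 22.02
ee_pos: [0.6011, -0.1502, 0.0353]
eef_rot: [3.142, -0.0, 0.017]
force: [-0.5, -0.6, -2.8]
grip_width: 0.0234
grip_force: 40.0
```

Call:
send_rows:
  rows:
    - {"dx":0,"dy":0,"dz":0.8,"roll":0,"jaw":1}
    - {"dx":0,"dy":0,"dz":0,"roll":0,"jaw":1}
    - {"dx":0,"dy":0,"dz":0,"roll":0,"jaw":1}

```text
time_s: 22.27
ee_pos: [0.6012, -0.1502, 0.0346]
eef_rot: [3.142, -0.0, 0.017]
force: [0.4, 0.6, -2.2]
grip_width: 0.0235
grip_force: 40.0
```

Call:
send_rows:
  rows:
    - {"dx":0,"dy":0,"dz":0.8,"roll":0,"jaw":1}
    - {"dx":0,"dy":0,"dz":0,"roll":0,"jaw":1}
    - {"dx":0,"dy":0,"dz":0,"roll":0,"jaw":1}

```text
time_s: 22.52
ee_pos: [0.6011, -0.1502, 0.0336]
eef_rot: [-3.142, 0.0, 0.017]
force: [-0.4, 0.6, -1.9]
grip_width: 0.0232
grip_force: 40.0
```

Call:
send_rows:
  rows:
    - {"dx":0,"dy":0,"dz":0.6,"roll":0,"jaw":1}
    - {"dx":0,"dy":0,"dz":0,"roll":0,"jaw":1}
    - {"dx":0,"dy":0,"dz":0,"roll":0,"jaw":1}

```text
time_s: 22.77
ee_pos: [0.6011, -0.1502, 0.033]
eef_rot: [-3.142, 0.0, 0.017]
force: [0.0, -0.3, -2.1]
grip_width: 0.0237
grip_force: 40.0
```

Call:
send_rows:
  rows:
    - {"dx":0,"dy":0,"dz":0.6,"roll":0,"jaw":1}
    - {"dx":0,"dy":0,"dz":0,"roll":0,"jaw":1}
    - {"dx":0,"dy":0,"dz":0,"roll":0,"jaw":1}

```text
time_s: 23.02
ee_pos: [0.6012, -0.1502, 0.0327]
eef_rot: [3.141, -0.0, 0.017]
force: [-2.0, 0.2, 2.0]
grip_width: 0.0237
grip_force: 40.0
```

Call:
send_rows:
  rows:
    - {"dx":0,"dy":0,"dz":0.6,"roll":0,"jaw":1}
    - {"dx":0,"dy":0,"dz":0,"roll":0,"jaw":1}
    - {"dx":0,"dy":0,"dz":0,"roll":0,"jaw":1}

```text
time_s: 23.27
ee_pos: [0.6014, -0.1502, 0.0327]
eef_rot: [3.141, -0.001, 0.017]
force: [-3.1, 1.5, 7.8]
grip_width: 0.0232
grip_force: 40.0
```

Call:
send_rows:
  rows:
    - {"dx":0,"dy":0,"dz":0,"roll":0,"jaw":0.4}
    - {"dx":0,"dy":0,"dz":0,"roll":0,"jaw":0.2}
    - {"dx":0,"dy":0,"dz":0,"roll":0,"jaw":0.1}
    - {"dx":0,"dy":0,"dz":0,"roll":0,"jaw":0.1}
    - {"dx":0,"dy":0,"dz":0,"roll":0,"jaw":0.1}
    - {"dx":0,"dy":0,"dz":-5,"roll":0,"jaw":0.1}
    - {"dx":0,"dy":0,"dz":-15,"roll":0,"jaw":0.1}
    - {"dx":0,"dy":0,"dz":-30,"roll":0,"jaw":0}
    - {"dx":0,"dy":0,"dz":-30,"roll":0,"jaw":0}
    - {"dx":0,"dy":0,"dz":-30,"roll":0,"jaw":0}
    - {"dx":0,"dy":0,"dz":-28,"roll":0,"jaw":0}
    - {"dx":0,"dy":0,"dz":0,"roll":0,"jaw":-0.1}

```text
time_s: 24.27
ee_pos: [0.603, -0.1508, 0.1765]
eef_rot: [3.139, -0.009, 0.017]
force: [1.0, -0.3, 0.2]
grip_width: 0.05
grip_force: 0.0
```

```bash
python3 -c "
from h import *
w=snap('wrist','w11');t=snap('top','top5')
im=np.hstack([cv2.resize(t['frame'][220:340,160:320],(400,300),interpolation=cv2.INTER_CUBIC),cv2.resize(w['frame'],(400,300))])
cv2.imwrite('pics/c4.png',im[...,::-1])
go(.522,.4334,.17,186)"
```

```text
now [ 0.6014 -0.1503  0.171 ] yaw 1.0 q6 1.25 t 24.3667 w 0.0515
roll 175.0 after roll dx 17.9 dy 588.8 dz 1.0
```

View pics/c4.png

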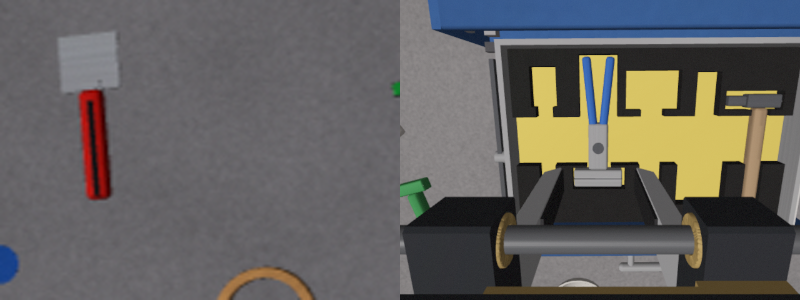

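The pliers lie in their cut-out, and the scraper hasn't moved. Next is the scraper.

```bash
python3 -c "
from h import *
go(.465,.427,.17,6)"
```

```text
now [ 0.6014 -0.1503  0.171 ] yaw 1.0 q6 1.25 t 24.3667 w 0.0515
roll -5.0 after roll dx -75.3 dy -588.4 dz 1.0
```

Call:
send_rows:
  rows:
    - {"dx":0,"dy":0,"dz":0,"roll":-5,"jaw":-0.1}
    - {"dx":-3,"dy":-28,"dz":0,"roll":0,"jaw":-0.1}
    - {"dx":-3,"dy":-28,"dz":0,"roll":0,"jaw":-0.1}
    - {"dx":-3,"dy":-28,"dz":0,"roll":0,"jaw":-0.1}
    - {"dx":-3,"dy":-28,"dz":0,"roll":0,"jaw":-0.1}
    - {"dx":-3,"dy":-28,"dz":0,"roll":0,"jaw":-0.1}
    - {"dx":-3,"dy":-28,"dz":0,"roll":0,"jaw":-0.1}
    - {"dx":-3,"dy":-28,"dz":0,"roll":0,"jaw":-0.1}
    - {"dx":-3,"dy":-28,"dz":0,"roll":0,"jaw":-0.1}
    - {"dx":-3,"dy":-28,"dz":0,"roll":0,"jaw":-0.1}
    - {"dx":-3,"dy":-28,"dz":0,"roll":0,"jaw":-0.1}

```text
time_s: 25.28
ee_pos: [0.5412, 0.1264, 0.1685]
eef_rot: [3.141, 0.002, 0.104]
force: [-0.7, -1.1, -0.3]
grip_width: 0.0522
grip_force: 0.0
```

```bash
python3 -c "
from h import *
go(.465,.427,.17,6)"
```

```text
now [0.5412 0.1264 0.1685] yaw 6.0 q6 1.63 t 25.2833 w 0.0522
roll -0.0 after roll dx -44.3 dy -307.0 dz -1.5
```

Call:
send_rows:
  rows:
    - {"dx":-4,"dy":-28,"dz":0,"roll":0,"jaw":-0.1}
    - {"dx":-4,"dy":-28,"dz":0,"roll":0,"jaw":-0.1}
    - {"dx":-4,"dy":-28,"dz":0,"roll":0,"jaw":-0.1}
    - {"dx":-4,"dy":-28,"dz":0,"roll":0,"jaw":-0.1}
    - {"dx":-4,"dy":-28,"dz":0,"roll":0,"jaw":-0.1}
    - {"dx":-4,"dy":-28,"dz":0,"roll":0,"jaw":-0.1}
    - {"dx":-4,"dy":-28,"dz":0,"roll":0,"jaw":-0.1}
    - {"dx":-4,"dy":-28,"dz":0,"roll":0,"jaw":-0.1}
    - {"dx":-4,"dy":-28,"dz":0,"roll":0,"jaw":-0.1}
    - {"dx":-4,"dy":-28,"dz":0,"roll":0,"jaw":-0.1}
    - {"dx":-4,"dy":-27,"dz":0,"roll":0,"jaw":-0.1}
    - {"dx":0,"dy":0,"dz":0,"roll":0,"jaw":-0.1}

```text
time_s: 26.28
ee_pos: [0.4644, 0.4293, 0.1679]
eef_rot: [3.141, 0.002, 0.107]
force: [0.3, -1.6, -0.6]
grip_width: 0.0519
grip_force: 0.0
```

```bash
python3 -c "
from h import *
w=snap('wrist','w12')
go(.4965,.4304,.17,6)"
```

```text
now [0.4651 0.4275 0.1679] yaw 6.1 q6 2.15 t 26.3333 w 0.0516
roll 0.1 after roll dx 31.5 dy 0.3 dz -2.1
```

View pics/w12.png

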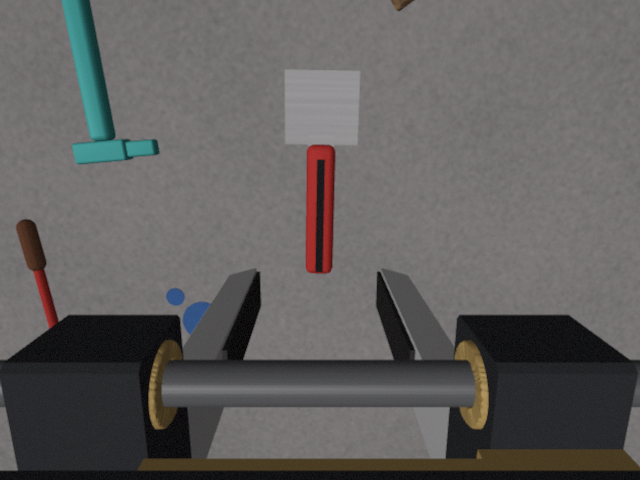

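The scraper is lined up with the gripper: tail (319,272), handle end (321,146), blade front middle (322,70).

```bash
python3 -c "
from h import *
c=load('w12')
print(axis(c,(319.3,271.5),-78,(320.8,146),26,.018))
print(world(c,322,70,.003),world(c,322,144.5,.003), world(c,285,108,.003),world(c,359.5,108,.003))
print([world(c,322,v)[2].round(4) for v in (80,110,140,160,200)])
print(prof(c,u=320,lo=150,hi=300,zmin=.01)); 
g=axis(c,(319.3,271.5),-78,(320.8,146),26,.018)[0];go(*g,.005,5.3)
"
```

```text
(array([0.4979, 0.4317]), 5.5, 'len', np.float64(99.4), 'exp', 104)
[0.57704249 0.43895313 0.003     ] [0.52221491 0.43298218 0.003     ] [0.54659058 0.46435773 0.003     ] [0.55269116 0.40718927 0.003     ]
[np.float64(0.01), np.float64(0.0097), np.float64(0.011), np.float64(0.018), np.float64(0.0165)]
(150, array([0.5184, 0.4342, 0.0168]), 272, array([0.4213, 0.4238, 0.0154]))
now [0.4651 0.4275 0.1679] yaw 6.1 q6 2.15 t 26.3333 w 0.0516
roll 0.8 after roll dx 33.0 dy -1.2 dz 162.9
```

Call:
send_rows:
  rows:
    - {"dx":16,"dy":-0.3,"dz":0,"roll":0.7,"jaw":-0.1}
    - {"dx":16.5,"dy":-0.3,"dz":0,"roll":0,"jaw":-0.1}
    - {"dx":0,"dy":0,"dz":25,"roll":0,"jaw":-0.1}
    - {"dx":0,"dy":0,"dz":30,"roll":0,"jaw":-0.1}
    - {"dx":0,"dy":0,"dz":30,"roll":0,"jaw":-0.1}
    - {"dx":0,"dy":0,"dz":30,"roll":0,"jaw":-0.1}
    - {"dx":0,"dy":0,"dz":20,"roll":0,"jaw":-0.1}
    - {"dx":0,"dy":0,"dz":15,"roll":0,"jaw":-0.1}
    - {"dx":0,"dy":0,"dz":8,"roll":0,"jaw":-0.1}
    - {"dx":0,"dy":0,"dz":4,"roll":0,"jaw":-0.1}
    - {"dx":0,"dy":0,"dz":0,"roll":0,"jaw":-0.1}
    - {"dx":0,"dy":0,"dz":0,"roll":0,"jaw":0}

```text
time_s: 27.33
ee_pos: [0.4993, 0.4297, 0.0086]
eef_rot: [-3.141, -0.001, 0.092]
force: [0.1, -0.2, 1.0]
grip_width: 0.0487
grip_force: 0.0
```

Call:
send_rows:
  rows:
    - {"dx":0,"dy":0,"dz":0,"roll":0,"jaw":0.3}
    - {"dx":0,"dy":0,"dz":0,"roll":0,"jaw":0.4}
    - {"dx":0,"dy":0,"dz":0,"roll":0,"jaw":0.5}
    - {"dx":0,"dy":0,"dz":0,"roll":0,"jaw":0.8}
    - {"dx":0,"dy":0,"dz":0,"roll":0,"jaw":1}
    - {"dx":0,"dy":0,"dz":0,"roll":0,"jaw":1}
    - {"dx":0,"dy":0,"dz":0,"roll":0,"jaw":1}
  force: 40

```text
time_s: 27.92
ee_pos: [0.499, 0.4299, 0.0083]
eef_rot: [-3.141, -0.001, 0.092]
force: [-0.6, -0.3, 4.5]
grip_width: 0.0214
grip_force: 40.0
```

Call:
send_rows:
  rows:
    - {"dx":0,"dy":0,"dz":-8,"roll":0,"jaw":1}
    - {"dx":0,"dy":0,"dz":-15,"roll":0,"jaw":1}
    - {"dx":0,"dy":0,"dz":-22,"roll":0,"jaw":1}
    - {"dx":0,"dy":0,"dz":-25,"roll":0,"jaw":1}
    - {"dx":0,"dy":0,"dz":-25,"roll":-2,"jaw":1}
    - {"dx":0,"dy":0,"dz":-25,"roll":-5,"jaw":1}
    - {"dx":0,"dy":0,"dz":-25,"roll":-7,"jaw":1}
    - {"dx":0,"dy":0,"dz":-13,"roll":-7,"jaw":1}
    - {"dx":0,"dy":0,"dz":-5,"roll":-7,"jaw":1}
    - {"dx":0,"dy":0,"dz":0,"roll":-7,"jaw":1}
    - {"dx":0,"dy":0,"dz":0,"roll":-7,"jaw":1}
    - {"dx":0,"dy":0,"dz":0,"roll":-7,"jaw":1}

```text
time_s: 28.92
ee_pos: [0.4987, 0.4295, 0.1711]
eef_rot: [-3.142, 0.0, 0.953]
force: [-0.2, 0.9, -1.7]
grip_width: 0.0217
grip_force: 40.0
```

Call:
send_rows:
  rows:
    - {"dx":0,"dy":0,"dz":0,"roll":-7,"jaw":1}
    - {"dx":0,"dy":0,"dz":0,"roll":-7,"jaw":1}
    - {"dx":0,"dy":0,"dz":0,"roll":-7,"jaw":1}
    - {"dx":0,"dy":0,"dz":0,"roll":-7,"jaw":1}
    - {"dx":0,"dy":0,"dz":0,"roll":-7,"jaw":1}
    - {"dx":0,"dy":0,"dz":0,"roll":-7,"jaw":1}
    - {"dx":0,"dy":0,"dz":0,"roll":-7,"jaw":1}
    - {"dx":0,"dy":0,"dz":0,"roll":-7,"jaw":1}
    - {"dx":0,"dy":0,"dz":0,"roll":-7,"jaw":1}
    - {"dx":0,"dy":0,"dz":0,"roll":-7,"jaw":1}
    - {"dx":0,"dy":0,"dz":0,"roll":-7,"jaw":1}
    - {"dx":0,"dy":0,"dz":0,"roll":-7,"jaw":1}

```text
time_s: 29.92
ee_pos: [0.4987, 0.4295, 0.171]
eef_rot: [-3.141, -0.0, 2.419]
force: [-0.4, 0.3, -1.3]
grip_width: 0.0213
grip_force: 40.0
```

Call:
send_rows:
  rows:
    - {"dx":0,"dy":0,"dz":0,"roll":-7,"jaw":1}
    - {"dx":0,"dy":0,"dz":0,"roll":-7,"jaw":1}
    - {"dx":0,"dy":0,"dz":0,"roll":-7,"jaw":1}
    - {"dx":0,"dy":0,"dz":0,"roll":-7,"jaw":1}
    - {"dx":0,"dy":0,"dz":0,"roll":-7,"jaw":1}
    - {"dx":0,"dy":0,"dz":0,"roll":-5,"jaw":1}
    - {"dx":0,"dy":0,"dz":0,"roll":-2.7,"jaw":1}
    - {"dx":0,"dy":0,"dz":0,"roll":0,"jaw":1}

```text
time_s: 30.58
ee_pos: [0.4988, 0.4296, 0.171]
eef_rot: [-3.141, -0.0, -3.123]
force: [-0.6, 0.6, -1.4]
grip_width: 0.0215
grip_force: 40.0
```

```bash
python3 -c "
from h import *
go(.6050,-.2785,.17,181)
snap('top','top6')"
```

```text
now [0.4988 0.4296 0.171 ] yaw -178.9 q6 -0.93 t 30.5833 w 0.0215
roll 0.1 after roll dx -93.9 dy -709.8 dz 1.0
```

Call:
send_rows:
  rows:
    - {"dx":-1,"dy":-10,"dz":0,"roll":0,"jaw":1}
    - {"dx":-3,"dy":-20,"dz":0,"roll":0,"jaw":1}
    - {"dx":-4,"dy":-28,"dz":0,"roll":0,"jaw":1}
    - {"dx":-4,"dy":-28,"dz":0,"roll":0,"jaw":1}
    - {"dx":-4,"dy":-28,"dz":0,"roll":0,"jaw":1}
    - {"dx":-4,"dy":-28,"dz":0,"roll":0,"jaw":1}
    - {"dx":-4,"dy":-28,"dz":0,"roll":0,"jaw":1}
    - {"dx":-4,"dy":-28,"dz":0,"roll":0,"jaw":1}
    - {"dx":-4,"dy":-28,"dz":0,"roll":0,"jaw":1}
    - {"dx":-4,"dy":-28,"dz":0,"roll":0,"jaw":1}
    - {"dx":-4,"dy":-28,"dz":0,"roll":0,"jaw":1}
    - {"dx":-4,"dy":-28,"dz":0,"roll":0,"jaw":1}

```text
time_s: 31.63
ee_pos: [0.5477, 0.1185, 0.171]
eef_rot: [-3.142, 0.0, -3.127]
force: [1.0, 0.4, -0.7]
grip_width: 0.0213
grip_force: 40.0
```

Call:
send_rows:
  rows:
    - {"dx":-4,"dy":-28,"dz":0,"roll":0,"jaw":1}
    - {"dx":-4,"dy":-28,"dz":0,"roll":0,"jaw":1}
    - {"dx":-4,"dy":-28,"dz":0,"roll":0,"jaw":1}
    - {"dx":-4,"dy":-28,"dz":0,"roll":0,"jaw":1}
    - {"dx":-4,"dy":-28,"dz":0,"roll":0,"jaw":1}
    - {"dx":-4,"dy":-28,"dz":0,"roll":0,"jaw":1}
    - {"dx":-4,"dy":-28,"dz":0,"roll":0,"jaw":1}
    - {"dx":-4,"dy":-28,"dz":0,"roll":0,"jaw":1}
    - {"dx":-4,"dy":-28,"dz":0,"roll":0,"jaw":1}
    - {"dx":-4,"dy":-28,"dz":0,"roll":0,"jaw":1}
    - {"dx":-4,"dy":-28,"dz":0,"roll":0,"jaw":1}
    - {"dx":-4,"dy":-28,"dz":0,"roll":0,"jaw":1}

```text
time_s: 32.63
ee_pos: [0.601, -0.2166, 0.171]
eef_rot: [-3.141, -0.0, -3.127]
force: [-0.5, 0.5, -0.7]
grip_width: 0.0217
grip_force: 40.0
```

```bash
python3 -c "
from h import *
go(.6050,-.2785,.17,181)"
```

```text
now [ 0.601  -0.2166  0.171 ] yaw -179.2 q6 -1.99 t 32.6333 w 0.0217
roll -0.2 after roll dx -2.9 dy -62.0 dz 1.0
```

Call:
send_rows:
  rows:
    - {"dx":-1,"dy":-25,"dz":0,"roll":-0.2,"jaw":1}
    - {"dx":-1,"dy":-22,"dz":0,"roll":0,"jaw":1}
    - {"dx":-1,"dy":-11,"dz":0,"roll":0,"jaw":1}
    - {"dx":0,"dy":-4,"dz":0,"roll":0,"jaw":1}
    - {"dx":0,"dy":0,"dz":15,"roll":0,"jaw":1}
    - {"dx":0,"dy":0,"dz":20,"roll":0,"jaw":1}
    - {"dx":0,"dy":0,"dz":20,"roll":0,"jaw":1}
    - {"dx":0,"dy":0,"dz":18,"roll":0,"jaw":1}
    - {"dx":0,"dy":0,"dz":10,"roll":0,"jaw":1}
    - {"dx":0,"dy":0,"dz":5,"roll":0,"jaw":1}
    - {"dx":0,"dy":0,"dz":0,"roll":0,"jaw":1}
    - {"dx":0,"dy":0,"dz":0,"roll":0,"jaw":1}

```text
time_s: 33.63
ee_pos: [0.6062, -0.2765, 0.0838]
eef_rot: [-3.141, 0.001, -3.121]
force: [0.7, -0.6, -0.7]
grip_width: 0.0214
grip_force: 40.0
```

```bash
python3 -c "
from h import *
go(.6050,-.2785,.17,181)
w=snap('wrist','w13')"
```

```text
now [ 0.6062 -0.2765  0.0838] yaw -178.8 q6 -2.07 t 33.6333 w 0.0214
roll 0.2 after roll dx 1.2 dy -2.0 dz -86.2
```

View pics/w13.png

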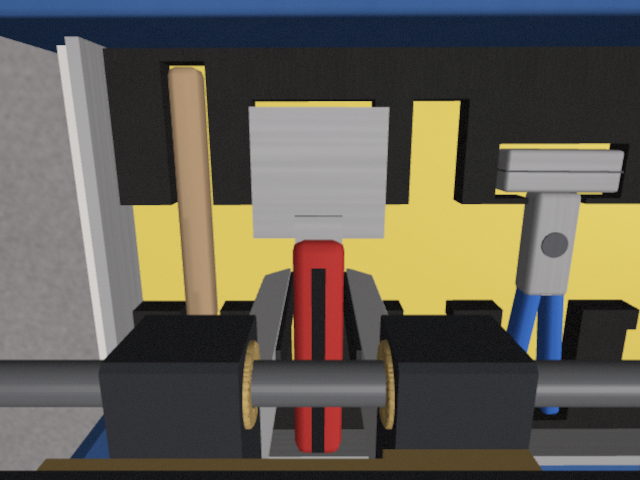

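The scraper is held over its cut-out. Its blade spans u 250–388 at v 107–238, and the slot's yellow top edge shows at v 101, u 256–371. The hammer and pliers are seated.

```bash
cat > s.py <<'E'
from h import *
import sys
w=load(sys.argv[1]); zl=float(sys.argv[2]); rows=eval(sys.argv[3])
for v in rows:
  r=w['frame'][v].astype(int);y=(r[:,0]>120)&(r[:,2]<110);k=np.nonzero(np.diff(y.astype(int)))[0]+.5
  print(v,k,'z26',[world(w,q,v,.026)[1].round(4) for q in k],'z41',[world(w,q,v,.041)[1].round(4) for q in k])
c=w['frame'][:,310].astype(int);y=(c[:,0]>120)&(c[:,2]<110);k=np.nonzero(np.diff(y.astype(int)))[0]+.5
print(k,[(world(w,310,q,.026)[0].round(4),world(w,310,q,.041)[0].round(4)) for q in k])
c=w['frame'][:,436].astype(int);y=(c[:,0]>120)&(c[:,2]<110);k=np.nonzero(np.diff(y.astype(int)))[0]+.5
print('brayer',k,[(world(w,436,q,.026)[:2].round(4),world(w,436,q,.041)[:2].round(4)) for q in k])
for v in (125,220): print('blade',prof(w,v=v,lo=235,hi=400,zmin=zl))
print('front',prof(w,u=280,lo=85,hi=245,zmin=zl,zmax=.12),prof(w,u=360,lo=85,hi=245,zmin=zl,zmax=.12))
print('handle',prof(w,v=258,lo=291,hi=347,zmin=zl))
E
python3 s.py w13 .065 '(104,150,180)'
```

```text
104 [170.5 174.5 199.5 206.5 254.5 371.5 412.5 460.5] z26 [np.float64(-0.3556), np.float64(-0.3535), np.float64(-0.3403), np.float64(-0.3366), np.float64(-0.3111), np.float64(-0.2492), np.float64(-0.2275), np.float64(-0.202)] z41 [np.float64(-0.3506), np.float64(-0.3487), np.float64(-0.3363), np.float64(-0.3328), np.float64(-0.309), np.float64(-0.2509), np.float64(-0.2306), np.float64(-0.2068)]
150 [174.5 178.5 201.5 209.5 410.5 456.5] z26 [np.float64(-0.355), np.float64(-0.3528), np.float64(-0.3403), np.float64(-0.336), np.float64(-0.2268), np.float64(-0.2018)] z41 [np.float64(-0.35), np.float64(-0.348), np.float64(-0.3363), np.float64(-0.3322), np.float64(-0.23), np.float64(-0.2066)]
180 [176.5 180.5 203.5 211.5 408.5 454.5] z26 [np.float64(-0.3548), np.float64(-0.3526), np.float64(-0.3399), np.float64(-0.3355), np.float64(-0.2268), np.float64(-0.2014)] z41 [np.float64(-0.3499), np.float64(-0.3478), np.float64(-0.3359), np.float64(-0.3318), np.float64(-0.23), np.float64(-0.2062)]
[100.5 105.5 241.5 359.5 406.5 452.5] [(np.float64(0.5224), np.float64(0.5234)), (np.float64(0.5249), np.float64(0.5257)), (np.float64(0.5994), np.float64(0.5955)), (np.float64(0.6742), np.float64(0.6655)), (np.float64(0.7072), np.float64(0.6964)), (np.float64(0.7413), np.float64(0.7284))]
brayer [100.5 314.5] [(array([ 0.5211, -0.2152]), array([ 0.5222, -0.2191])), (array([ 0.643 , -0.2048]), array([ 0.6363, -0.2094]))]
blade (250, array([ 0.5377, -0.2772,  0.2618]), 388, array([ 0.535 , -0.2491,  0.0849]))
blade (253, array([ 0.5752, -0.3041,  0.0842]), 384, array([ 0.5739, -0.2486,  0.0852]))
front (106, array([ 0.5285, -0.2925,  0.0848]), 237, array([ 0.5822, -0.2926,  0.0853])) (107, array([ 0.5283, -0.2606,  0.0842]), 237, array([ 0.5817, -0.2584,  0.0846]))
handle (293, array([ 0.5907, -0.2869,  0.0875]), 344, array([ 0.5902, -0.2652,  0.0881]))
```

Call:
send_rows:
  rows:
    - {"dx":2.8,"dy":-2.8,"dz":0,"roll":0,"jaw":1}
    - {"dx":0,"dy":0,"dz":5,"roll":0,"jaw":1}
    - {"dx":0,"dy":0,"dz":8,"roll":0,"jaw":1}
    - {"dx":0,"dy":0,"dz":8,"roll":0,"jaw":1}
    - {"dx":0,"dy":0,"dz":5,"roll":0,"jaw":1}
    - {"dx":0,"dy":0,"dz":2,"roll":0,"jaw":1}
    - {"dx":0,"dy":0,"dz":0,"roll":0,"jaw":1}
    - {"dx":0,"dy":0,"dz":0,"roll":0,"jaw":1}

```text
time_s: 34.35
ee_pos: [0.6031, -0.2794, 0.0548]
eef_rot: [3.142, -0.0, -3.121]
force: [-0.4, 0.1, -1.8]
grip_width: 0.0213
grip_force: 40.0
```

```bash
python3 -c "
from h import *
go(.6050,-.2785,.035,181)
w=snap('wrist','w14')"; python3 s.py w14 .048 '(80,90,100,150,180)'
```

```text
now [ 0.6031 -0.2794  0.0548] yaw -178.8 q6 -2.08 t 34.35 w 0.0213
roll 0.2 after roll dx -1.9 dy 0.9 dz 19.8
80 [152.5 158.5 185.5 195.5] z26 [np.float64(-0.3565), np.float64(-0.3538), np.float64(-0.3414), np.float64(-0.3368)] z41 [np.float64(-0.351), np.float64(-0.3485), np.float64(-0.337), np.float64(-0.3327)]
90 [153.5 158.5 186.5 195.5] z26 [np.float64(-0.3564), np.float64(-0.3541), np.float64(-0.3412), np.float64(-0.337)] z41 [np.float64(-0.3509), np.float64(-0.3487), np.float64(-0.3368), np.float64(-0.3329)]
100 [154.5 159.5 186.5 196.5] z26 [np.float64(-0.3563), np.float64(-0.3539), np.float64(-0.3414), np.float64(-0.3368)] z41 [np.float64(-0.3507), np.float64(-0.3486), np.float64(-0.337), np.float64(-0.3327)]
150 [159.5 163.5 190.5 199.5 430.5 467.5 468.5 478.5 479.5 481.5] z26 [np.float64(-0.3555), np.float64(-0.3536), np.float64(-0.3407), np.float64(-0.3365), np.float64(-0.2264), np.float64(-0.2088), np.float64(-0.2083), np.float64(-0.2036), np.float64(-0.2031), np.float64(-0.2021)] z41 [np.float64(-0.35), np.float64(-0.3483), np.float64(-0.3364), np.float64(-0.3324), np.f
[... 684 characters left out ...]
 (np.float64(0.6543), np.float64(0.6457)), (np.float64(0.6832), np.float64(0.6724)), (np.float64(0.7124), np.float64(0.6996))]
brayer [103.5 314.5] [(array([ 0.5214, -0.2256]), array([ 0.5224, -0.2296])), (array([ 0.627 , -0.2167]), array([ 0.6203, -0.2213]))]
blade (245, array([ 0.5349, -0.2802,  0.2329]), 388, array([ 0.532 , -0.252 ,  0.0554]))
blade (253, array([ 0.5721, -0.3071,  0.0553]), 384, array([ 0.571 , -0.2515,  0.0554]))
front (106, array([ 0.5254, -0.2956,  0.0547]), 237, array([ 0.5793, -0.2956,  0.0554])) (107, array([ 0.5252, -0.2636,  0.0555]), 237, array([ 0.5786, -0.2614,  0.0559]))
handle (293, array([ 0.5879, -0.2899,  0.058 ]), 344, array([ 0.587 , -0.2681,  0.0593]))
```

Call:
send_rows:
  rows:
    - {"dx":0,"dy":0,"dz":4,"roll":0,"jaw":1}
    - {"dx":0,"dy":0,"dz":5,"roll":0,"jaw":1}
    - {"dx":0,"dy":0,"dz":5,"roll":0,"jaw":1}
    - {"dx":0,"dy":0,"dz":3,"roll":0,"jaw":1}
    - {"dx":0,"dy":0,"dz":1.5,"roll":0,"jaw":1}
    - {"dx":0,"dy":0,"dz":0,"roll":0,"jaw":1}
    - {"dx":0,"dy":0,"dz":0,"roll":0,"jaw":1}

```text
time_s: 34.98
ee_pos: [0.6031, -0.2794, 0.0364]
eef_rot: [-3.142, 0.0, -3.121]
force: [-0.3, -0.7, -1.7]
grip_width: 0.0217
grip_force: 40.0
```

Call:
send_rows:
  rows:
    - {"dx":0,"dy":0,"dz":0.8,"roll":0,"jaw":1}
    - {"dx":0,"dy":0,"dz":0,"roll":0,"jaw":1}
    - {"dx":0,"dy":0,"dz":0,"roll":0,"jaw":1}

```text
time_s: 35.23
ee_pos: [0.6031, -0.2795, 0.0357]
eef_rot: [-3.141, 0.0, -3.121]
force: [0.3, -0.1, -0.8]
grip_width: 0.0216
grip_force: 40.0
```

Call:
send_rows:
  rows:
    - {"dx":0,"dy":0,"dz":0.6,"roll":0,"jaw":1}
    - {"dx":0,"dy":0,"dz":0,"roll":0,"jaw":1}
    - {"dx":0,"dy":0,"dz":0,"roll":0,"jaw":1}

```text
time_s: 35.48
ee_pos: [0.6031, -0.2794, 0.0349]
eef_rot: [-3.142, 0.0, -3.121]
force: [-0.8, 0.2, -1.5]
grip_width: 0.0213
grip_force: 40.0
```

Call:
send_rows:
  rows:
    - {"dx":0,"dy":0,"dz":0.6,"roll":0,"jaw":1}
    - {"dx":0,"dy":0,"dz":0,"roll":0,"jaw":1}
    - {"dx":0,"dy":0,"dz":0,"roll":0,"jaw":1}

```text
time_s: 35.73
ee_pos: [0.6031, -0.2794, 0.0343]
eef_rot: [3.142, -0.0, -3.121]
force: [0.0, 1.0, -1.2]
grip_width: 0.0217
grip_force: 40.0
```

Call:
send_rows:
  rows:
    - {"dx":0,"dy":0,"dz":0.6,"roll":0,"jaw":1}
    - {"dx":0,"dy":0,"dz":0,"roll":0,"jaw":1}
    - {"dx":0,"dy":0,"dz":0,"roll":0,"jaw":1}

```text
time_s: 35.98
ee_pos: [0.6031, -0.2794, 0.0343]
eef_rot: [-3.141, 0.0, -3.121]
force: [-3.4, 1.8, 5.8]
grip_width: 0.0214
grip_force: 40.0
```

Call:
send_rows:
  rows:
    - {"dx":0,"dy":0,"dz":0,"roll":0,"jaw":0.4}
    - {"dx":0,"dy":0,"dz":0,"roll":0,"jaw":0.2}
    - {"dx":0,"dy":0,"dz":0,"roll":0,"jaw":0.15}
    - {"dx":0,"dy":0,"dz":0,"roll":0,"jaw":0.15}
    - {"dx":0,"dy":0,"dz":0,"roll":0,"jaw":0.15}
    - {"dx":0,"dy":0,"dz":-5,"roll":0,"jaw":0.15}
    - {"dx":0,"dy":0,"dz":-15,"roll":0,"jaw":0.15}
    - {"dx":0,"dy":0,"dz":-30,"roll":0,"jaw":0.15}
    - {"dx":0,"dy":0,"dz":-30,"roll":0,"jaw":0.15}
    - {"dx":0,"dy":0,"dz":-30,"roll":0,"jaw":0.3}
    - {"dx":0,"dy":0,"dz":-28,"roll":0,"jaw":1}
    - {"dx":0,"dy":0,"dz":0,"roll":0,"jaw":1}

```text
time_s: 36.98
ee_pos: [0.6048, -0.2803, 0.1788]
eef_rot: [-3.137, 0.008, -3.121]
force: [0.7, -0.6, 0.7]
grip_width: 0.0232
grip_force: 0.0
```

```bash
python3 -c "
from h import *
w=snap('wrist','w15');t=snap('top','top7')
im=np.hstack([cv2.resize(t['frame'],(400,300)),cv2.resize(w['frame'],(400,300))])
cv2.imwrite('pics/c5.png',im[...,::-1])
go(.4617,-.0373,.17,91)
c=load('top0')
f=c['frame'].astype(int);m=(f[...,0]>150)&(f[...,1]<60)&(f[...,2]<60);m[:,:380]=0;m[:260]=0;m[300:]=0;m[:,430:]=0
v,u=np.nonzero(m);print(u.min(),u.max(),v.min(),v.max());print(world(c,u.mean(),v.mean(),.055),[world(c,*p,.055).round(4) for p in [(u.min(),v.max()),(u.max(),v.max()),(u.min(),v.min())]])
print([world(c,x,v.mean())[2].round(4) for x in range(392,406,2)])
"
```

```text
now [ 0.6033 -0.2796  0.173 ] yaw -178.8 q6 -2.08 t 37.0833 w 0.0153
roll 90.2 after roll dx 244.7 dy -137.4 dz 3.0
391 405 268 281
[ 0.45888328 -0.03281295  0.055     ] [array([ 0.4485, -0.0208,  0.055 ]), array([ 0.4478, -0.0524,  0.055 ]), array([ 0.4781, -0.022 ,  0.055 ])]
[np.float64(0.0565), np.float64(0.0552), np.float64(0.0543), np.float64(0.0556), np.float64(0.0523), np.float64(0.0559), np.float64(0.057)]
```

View pics/c5.png

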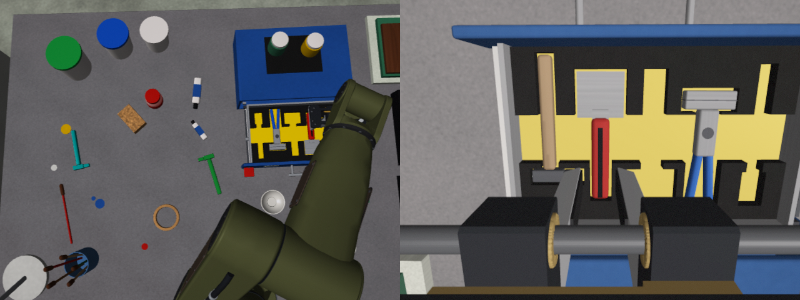

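All three tools are seated. The tools stay clear of the fingers, so next comes the release lever; I'll stop at a point where the wrist camera sees the pad.

Call:
send_rows:
  rows:
    - {"dx":4,"dy":15,"dz":-1,"roll":0,"jaw":1}
    - {"dx":5,"dy":25,"dz":-1,"roll":0,"jaw":1}
    - {"dx":5,"dy":25,"dz":-1,"roll":0,"jaw":1}
    - {"dx":5,"dy":25,"dz":-1,"roll":0,"jaw":1}
    - {"dx":5,"dy":25,"dz":-1,"roll":0,"jaw":1}
    - {"dx":5,"dy":25,"dz":-1,"roll":0,"jaw":1}
    - {"dx":5,"dy":25,"dz":-1,"roll":0,"jaw":1}
    - {"dx":5,"dy":25,"dz":-1,"roll":0,"jaw":1}
    - {"dx":5,"dy":25,"dz":0,"roll":0,"jaw":1}
    - {"dx":5,"dy":20,"dz":0,"roll":0,"jaw":1}
    - {"dx":4,"dy":7,"dz":0,"roll":0,"jaw":1}
    - {"dx":0,"dy":0,"dz":0,"roll":0,"jaw":1}

```text
time_s: 38.08
ee_pos: [0.5444, -0.0375, 0.179]
eef_rot: [3.141, -0.002, -3.12]
force: [-0.0, -0.6, -0.3]
grip_width: 0.0011
grip_force: 0.0
```

```bash
python3 -c "
from h import *
c=snap('wrist','w16')
f=c['frame'].astype(int);m=(f[...,0]>110)&(f[...,1]<60)&(f[...,2]<60)
n,l,s,ce=cv2.connectedComponentsWithStats(m.astype(np.uint8));i=1+np.argmax(s[1:,4]);v,u=np.nonzero(l==i);print(s[i],ce[i])
P=np.array([world(c,a,b) for a,b in zip(u,v)]);P=P[(P[:,2]>.04)&(P[:,2]<.07)];print(np.median(P,0).round(4),np.percentile(P,[1,99],axis=0).round(4))
# panel: column through the pad
col=int(ce[i][0])
for b in range(int(s[i][1])-20,int(s[i][1]+s[i][3])+40,6): print(b,f[b,col],world(c,col,b).round(4))
go(P[:,0].mean()+.006,P[:,1].mean(),.12,181)
"
```

```text
[ 293   86   51   51 2313] [317.48162559 111.91396455]
[ 0.4636 -0.0392  0.0538] [[ 0.447  -0.0557  0.052 ]
 [ 0.4792 -0.0215  0.0555]]
66 [138 133 133] [ 0.4261 -0.0401 -0.0008]
72 [133 130 130] [ 0.4304 -0.04   -0.0018]
78 [133 129 130] [ 4.351e-01 -3.990e-02 -4.000e-04]
84 [139 134 135] [ 4.397e-01 -3.980e-02  1.000e-04]
90 [180  62  57] [ 0.4489 -0.0395  0.0528]
96 [178  58  53] [ 0.4529 -0.0395  0.0539]
102 [178  56  51] [ 0.4568 -0.0394  0.0542]
108 [177  54  51] [ 0.4607 -0.0393  0.0532]
114 [178  54  51] [ 0.4646 -0.0392  0.0534]
120 [177  57  54] [ 0.4686 -0.0391  0.0545]
126 [178  59  56] [ 0.4726 -0.0391  0.0541]
132 [155  65  64] [ 0.4766 -0.039   0.056 ]
138 [33 53 87] [ 0.4802 -0.0388  0.0909]
144 [ 57  92 144] [ 0.4837 -0.0388  0.093 ]
150 [ 56  91 143] [ 0.4872 -0.0387  0.0944]
156 [ 40  65 105] [ 0.4909 -0.0386  0.0926]
162 [89 90 93] [ 0.497  -0.0386  0.0563]
168 [89 89 91] [ 0.5011 -0.0385  0.0562]
174 [89 89 92] [ 0.5053 -0.0384  0.0561]
now [ 0.5449 -0.0386  0.1792] yaw -178.8 q6 -1.73 t 38.1333 w 0.0005
roll 0.2 after roll dx 75.5 dy 0.9 dz 59.2
```

Call:
send_rows:
  rows:
    - {"dx":20,"dy":0,"dz":0,"roll":0,"jaw":1}
    - {"dx":25,"dy":0,"dz":0,"roll":0,"jaw":1}
    - {"dx":25,"dy":0,"dz":0,"roll":0,"jaw":1}
    - {"dx":11,"dy":0,"dz":0,"roll":0,"jaw":1}
    - {"dx":0,"dy":0,"dz":15,"roll":0,"jaw":1}
    - {"dx":0,"dy":0,"dz":25,"roll":0,"jaw":1}
    - {"dx":0,"dy":0,"dz":25,"roll":0,"jaw":1}
    - {"dx":0,"dy":0,"dz":25,"roll":0,"jaw":1}
    - {"dx":0,"dy":0,"dz":15,"roll":0,"jaw":1}
    - {"dx":0,"dy":0,"dz":8,"roll":0,"jaw":1}
    - {"dx":0,"dy":0,"dz":3,"roll":0,"jaw":1}
    - {"dx":0,"dy":0,"dz":0,"roll":0,"jaw":1}

```text
time_s: 39.13
ee_pos: [0.4643, -0.0408, 0.0636]
eef_rot: [3.142, -0.001, -3.122]
force: [0.3, 0.4, 0.5]
grip_width: 0.0002
grip_force: 0.0
```

```bash
python3 -c "
from h import *
go(.4655,-.0392,.0545,181)"
```

```text
now [ 0.4643 -0.0408  0.0636] yaw -178.9 q6 -1.76 t 39.1333 w 0.0002
roll 0.1 after roll dx -1.2 dy 1.6 dz 9.1
```

Press down gently to the pad and about 9 mm further.

Call:
send_rows:
  rows:
    - {"dx":-1,"dy":1.5,"dz":2,"roll":0,"jaw":1}
    - {"dx":0,"dy":0,"dz":2,"roll":0,"jaw":1}
    - {"dx":0,"dy":0,"dz":2,"roll":0,"jaw":1}
    - {"dx":0,"dy":0,"dz":2,"roll":0,"jaw":1}
    - {"dx":0,"dy":0,"dz":2,"roll":0,"jaw":1}
    - {"dx":0,"dy":0,"dz":2,"roll":0,"jaw":1}
    - {"dx":0,"dy":0,"dz":2,"roll":0,"jaw":1}
    - {"dx":0,"dy":0,"dz":2,"roll":0,"jaw":1}
    - {"dx":0,"dy":0,"dz":0,"roll":0,"jaw":1}
    - {"dx":0,"dy":0,"dz":0,"roll":0,"jaw":1}

```text
time_s: 39.97
ee_pos: [0.4654, -0.0387, 0.0479]
eef_rot: [-3.142, 0.001, -3.121]
force: [-0.4, 0.2, 4.8]
grip_width: -0.0001
grip_force: 2.7
```

Call:
send_rows:
  rows:
    - {"dx":0,"dy":0,"dz":1,"roll":0,"jaw":1}
    - {"dx":0,"dy":0,"dz":1,"roll":0,"jaw":1}
    - {"dx":0,"dy":0,"dz":0.5,"roll":0,"jaw":1}
    - {"dx":0,"dy":0,"dz":0,"roll":0,"jaw":1}
    - {"dx":0,"dy":0,"dz":0,"roll":0,"jaw":1}

```text
time_s: 40.38
ee_pos: [0.4655, -0.0387, 0.0456]
eef_rot: [-3.141, 0.001, -3.121]
force: [0.3, 0.5, 6.2]
grip_width: 0.0005
grip_force: 3.3
```

Call:
send_rows:
  rows:
    - {"dx":0,"dy":0,"dz":1,"roll":0,"jaw":1}
    - {"dx":0,"dy":0,"dz":0.5,"roll":0,"jaw":1}
    - {"dx":-2,"dy":0,"dz":0,"roll":0,"jaw":1}
    - {"dx":-2,"dy":0,"dz":0,"roll":0,"jaw":1}
    - {"dx":-2,"dy":0,"dz":0,"roll":0,"jaw":1}
    - {"dx":-2,"dy":0,"dz":0,"roll":0,"jaw":1}
    - {"dx":-2,"dy":0,"dz":0,"roll":0,"jaw":1}
    - {"dx":-3,"dy":0,"dz":0,"roll":0,"jaw":1}
    - {"dx":-3,"dy":0,"dz":0,"roll":0,"jaw":1}
    - {"dx":-3,"dy":0,"dz":0,"roll":0,"jaw":1}
    - {"dx":-3,"dy":0,"dz":0,"roll":0,"jaw":1}

```text
time_s: 41.3
ee_pos: [0.4876, -0.0382, 0.0445]
eef_rot: [-3.142, 0.001, -3.121]
force: [-5.0, 1.3, 13.8]
grip_width: 0.0005
grip_force: 7.0
```

Call:
send_rows:
  rows:
    - {"dx":-3,"dy":0,"dz":0,"roll":0,"jaw":1}
    - {"dx":-3,"dy":0,"dz":0,"roll":0,"jaw":1}
    - {"dx":-3,"dy":0,"dz":0,"roll":0,"jaw":1}

```text
time_s: 41.55
ee_pos: [0.4965, -0.038, 0.0445]
eef_rot: [-3.142, 0.001, -3.121]
force: [-4.8, 1.9, 14.5]
grip_width: 0.0006
grip_force: 7.0
```

Call:
send_rows:
  rows:
    - {"dx":-4,"dy":0,"dz":0,"roll":0,"jaw":1}
    - {"dx":-4,"dy":0,"dz":0,"roll":0,"jaw":1}
    - {"dx":-5,"dy":0,"dz":0,"roll":0,"jaw":1}
    - {"dx":-5,"dy":0,"dz":0,"roll":0,"jaw":1}
    - {"dx":-5,"dy":0,"dz":0,"roll":0,"jaw":1}
    - {"dx":-5,"dy":0,"dz":0,"roll":0,"jaw":1}
    - {"dx":-5,"dy":0,"dz":0,"roll":0,"jaw":1}
    - {"dx":-5,"dy":0,"dz":0,"roll":0,"jaw":1}
    - {"dx":-5,"dy":0,"dz":0,"roll":0,"jaw":1}
    - {"dx":-5,"dy":0,"dz":0,"roll":0,"jaw":1}
    - {"dx":-5,"dy":0,"dz":0,"roll":0,"jaw":1}
    - {"dx":-5,"dy":0,"dz":0,"roll":0,"jaw":1}

```text
time_s: 42.55
ee_pos: [0.5546, -0.0367, 0.0445]
eef_rot: [3.141, 0.001, -3.121]
force: [-6.2, 1.6, 13.1]
grip_width: 0.0002
grip_force: 6.7
```

Call:
send_rows:
  rows:
    - {"dx":-5,"dy":0,"dz":0,"roll":0,"jaw":1}
    - {"dx":-5,"dy":0,"dz":0,"roll":0,"jaw":1}
    - {"dx":-5,"dy":0,"dz":0,"roll":0,"jaw":1}
    - {"dx":-5,"dy":0,"dz":0,"roll":0,"jaw":1}
    - {"dx":-5,"dy":0,"dz":0,"roll":0,"jaw":1}
    - {"dx":-5,"dy":0,"dz":0,"roll":0,"jaw":1}
    - {"dx":-5,"dy":0,"dz":0,"roll":0,"jaw":1}
    - {"dx":-5,"dy":0,"dz":0,"roll":0,"jaw":1}
    - {"dx":-5,"dy":0,"dz":0,"roll":0,"jaw":1}
    - {"dx":-5,"dy":0,"dz":0,"roll":0,"jaw":1}
    - {"dx":-5,"dy":0,"dz":0,"roll":0,"jaw":1}
    - {"dx":-5,"dy":0,"dz":0,"roll":0,"jaw":1}

```text
time_s: 43.55
ee_pos: [0.6145, -0.0353, 0.0446]
eef_rot: [3.141, 0.0, -3.121]
force: [-5.2, 3.1, 12.7]
grip_width: 0.0004
grip_force: 6.3
```

Call:
send_rows:
  rows:
    - {"dx":-5,"dy":0,"dz":0,"roll":0,"jaw":1}
    - {"dx":-5,"dy":0,"dz":0,"roll":0,"jaw":1}
    - {"dx":-5,"dy":0,"dz":0,"roll":0,"jaw":1}
    - {"dx":-5,"dy":0,"dz":0,"roll":0,"jaw":1}
    - {"dx":-4,"dy":0,"dz":0,"roll":0,"jaw":1}
    - {"dx":-4,"dy":0,"dz":0,"roll":0,"jaw":1}
    - {"dx":-4,"dy":0,"dz":0,"roll":0,"jaw":1}
    - {"dx":-4,"dy":0,"dz":0,"roll":0,"jaw":1}
    - {"dx":-4,"dy":0,"dz":0,"roll":0,"jaw":1}
    - {"dx":-4,"dy":0,"dz":0,"roll":0,"jaw":1}
    - {"dx":-3,"dy":0,"dz":0,"roll":0,"jaw":1}
    - {"dx":-2,"dy":0,"dz":0,"roll":0,"jaw":1}

```text
time_s: 44.55
ee_pos: [0.6636, -0.0341, 0.0447]
eef_rot: [3.141, 0.001, -3.121]
force: [-5.3, 3.2, 12.3]
grip_width: 0.0006
grip_force: 5.9
```

```bash
python3 -c "
from h import *
t=snap('top','top8');o=get_obs();print(o['force'],o['ee_pos'])
cv2.imwrite('pics/c6.png',cv2.resize(t['frame'][20:320,350:600],(600,600)[:2] if 0 else (500,600))[...,::-1])"
```

```text
[-1.75160422  3.36383022 11.02873304] [ 0.66393298 -0.03417261  0.04470442]
```

Call:
send_rows:
  rows:
    - {"dx":-2,"dy":0,"dz":0,"roll":0,"jaw":1}
    - {"dx":-3,"dy":0,"dz":0,"roll":0,"jaw":1}
    - {"dx":-3,"dy":0,"dz":0,"roll":0,"jaw":1}
    - {"dx":-3,"dy":0,"dz":0,"roll":0,"jaw":1}
    - {"dx":-3,"dy":0,"dz":0,"roll":0,"jaw":1}
    - {"dx":-3,"dy":0,"dz":0,"roll":0,"jaw":1}
    - {"dx":-3,"dy":0,"dz":0,"roll":0,"jaw":1}
    - {"dx":-2,"dy":0,"dz":0,"roll":0,"jaw":1}
    - {"dx":-2,"dy":0,"dz":0,"roll":0,"jaw":1}
    - {"dx":-1,"dy":0,"dz":0,"roll":0,"jaw":1}

```text
time_s: 45.43
ee_pos: [0.6878, -0.0337, 0.0445]
eef_rot: [3.141, -0.001, -3.121]
force: [-13.8, 2.7, 15.1]
grip_width: 0.0004
grip_force: 8.1
```

Call:
send_rows:
  rows:
    - {"dx":-1,"dy":0,"dz":0,"roll":0,"jaw":1}
    - {"dx":-1,"dy":0,"dz":0,"roll":0,"jaw":1}
    - {"dx":-1,"dy":0,"dz":0,"roll":0,"jaw":1}
    - {"dx":-1,"dy":0,"dz":0,"roll":0,"jaw":1}

```text
time_s: 45.77
ee_pos: [0.691, -0.034, 0.0446]
eef_rot: [3.141, -0.003, -3.121]
force: [-16.2, -0.3, 18.9]
grip_width: 0.0004
grip_force: 9.6
```

Call:
send_rows:
  rows:
    - {"dx":-1,"dy":0,"dz":0,"roll":0,"jaw":1}
    - {"dx":-1,"dy":0,"dz":0,"roll":0,"jaw":1}
    - {"dx":-1,"dy":0,"dz":0,"roll":0,"jaw":1}

```text
time_s: 46.02
ee_pos: [0.6916, -0.034, 0.0447]
eef_rot: [3.141, -0.01, -3.121]
force: [-50.5, 0.4, 34.2]
grip_width: 0.0004
grip_force: 34.2
```

Call:
send_rows:
  rows:
    - {"dx":2,"dy":0,"dz":0,"roll":0,"jaw":1}
    - {"dx":2,"dy":0,"dz":-0.5,"roll":0,"jaw":1}
    - {"dx":1,"dy":0,"dz":0,"roll":0,"jaw":1}
    - {"dx":0,"dy":0,"dz":0,"roll":0,"jaw":1}

```text
time_s: 46.35
ee_pos: [0.691, -0.0341, 0.0454]
eef_rot: [-3.141, 0.003, -3.121]
force: [1.6, 0.4, 6.8]
grip_width: 0.0005
grip_force: 3.5
```

```bash
python3 -c "
from h import *
w=snap('wrist','w17');t=snap('top','top9')
for v in range(60,290,10): print(v,w['frame'][v,450],world(w,450,v).round(4))
cv2.imwrite('pics/c6.png',np.hstack([cv2.resize(t['frame'][20:320,350:600],(300,360)),cv2.resize(w['frame'],(480,360))])[...,::-1])"
```

```text
60 [129 125 125] [ 0.5876  0.0296 -0.0018]
70 [130 127 127] [ 0.5922  0.0302 -0.002 ]
80 [131 127 128] [ 0.597   0.0303 -0.0009]
90 [133 128 128] [ 0.6017  0.0308 -0.0011]
100 [131 128 127] [ 0.6065  0.0313 -0.0013]
110 [129 126 126] [ 0.6113  0.0316 -0.0009]
120 [130 127 128] [ 0.6162  0.032  -0.0008]
130 [135 131 131] [ 0.6211  0.0327 -0.0014]
140 [133 130 129] [ 0.6261  0.0332 -0.0017]
150 [137 132 133] [ 0.6311  0.0334 -0.0008]
160 [130 126 127] [ 0.6363  0.0343 -0.002 ]
170 [135 132 131] [ 0.6414  0.0347 -0.0017]
180 [129 125 126] [ 6.465e-01  3.480e-02 -6.000e-04]
190 [135 129 131] [ 0.6518  0.0354 -0.0008]
200 [130 127 127] [ 0.6572  0.0359 -0.001 ]
210 [133 130 129] [ 0.6625  0.0363 -0.0007]
220 [132 129 128] [6.677e-01 3.650e-02 4.000e-04]
230 [139 134 135] [ 6.733e-01  3.720e-02 -2.000e-04]
240 [136 132 132] [ 6.789e-01  3.780e-02 -4.000e-04]
250 [130 128 127] [ 0.6848  0.0387 -0.0015]
260 [138 133 133] [ 6.903e-01  3.890e-02 -5.000e-04]
270 [133 128 128] [ 0.6963  0.0397 -0.0013]
280 [130 127 126] [ 7.019e-01  4.000e-02 -5.000e-04]
```

View pics/c6.png

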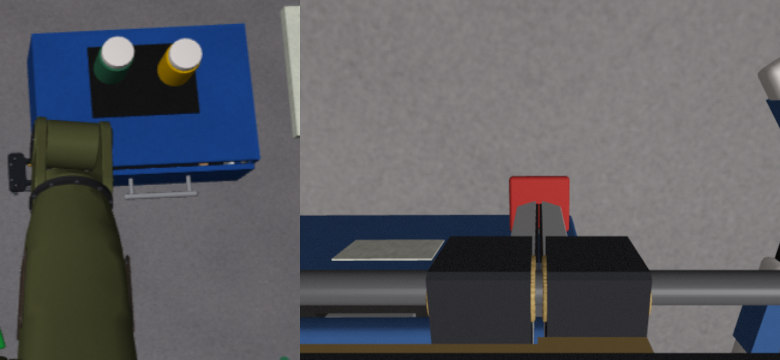

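```bash
python3 -c "
from h import *
c=load('w17')
for u in (300,325,340):
  for v in range(228,300,4): print(u,v,c['frame'][v,u],world(c,u,v).round(4)) if u==300 else 0
t=load('top9');t0=load('top0')
print('handle top-view: panel & chest edge profile')
for v in range(80,122,2): print(v,t['frame'][v,510],world(t,510,v).round(4))
print(get_obs()['ee_pos'])
"
```

```text
300 228 [131 128 128] [ 0.6739 -0.0436 -0.0007]
300 232 [130 126 126] [ 6.76e-01 -4.36e-02 -4.00e-04]
300 236 [126  33  32] [ 0.668  -0.042   0.0404]
300 240 [171  51  48] [ 0.6695 -0.0419  0.0417]
300 244 [173  54  52] [ 0.6715 -0.0419  0.0412]
300 248 [171  48  47] [ 0.6727 -0.0418  0.0435]
300 252 [172  53  49] [ 0.6749 -0.0418  0.042 ]
300 256 [172  54  49] [ 0.6767 -0.0418  0.0421]
300 260 [170  48  46] [ 0.6788 -0.0418  0.0416]
300 264 [170  53  49] [ 0.6804 -0.0418  0.0424]
300 268 [172  53  49] [ 0.6821 -0.0417  0.0427]
300 272 [112  82  81] [ 0.6815 -0.0415  0.0499]
300 276 [91 90 91] [ 0.6814 -0.0412  0.0554]
300 280 [90 88 89] [ 0.6813 -0.041   0.0605]
300 284 [89 87 89] [ 0.6814 -0.0408  0.0649]
300 288 [89 87 89] [ 0.6811 -0.0406  0.07  ]
300 292 [91 88 89] [ 0.6812 -0.0405  0.0739]
300 296 [89 90 90] [ 0.6816 -0.0403  0.0768]
handle top-view: panel & chest edge profile
80 [55 41  0] [ 0.8718 -0.2837  0.1652]
82 [32 26 14] [ 0.8876 -0.2998  0.1203]
84 [17 16 18] [ 0.8842 -0.3006  0.1172]
86 [19 18 18] [ 0.8786 -0.2995  0.1191]
88 [17 16 14] [ 0.8754 -0.3005  0.1156]
90 [17 16 17] [ 0.87   -0.2996  0.117 ]
92 [17 17 16] [ 0.8645 -0.2987  0.1187]
94 [19 18 19] [ 0.8589 -0.2976  0.1207]
96 [18 18 18] [ 0.8559 -0.2987  0.1166]
98 [19 19 20] [ 0.85   -0.2973  0.1194]
100 [19 18 19] [ 0.8475 -0.2989  0.1141]
102 [20 20 20] [ 0.8421 -0.2981  0.1155]
104 [18 18 18] [ 0.8362 -0.2966  0.1185]
106 [17 17 17] [ 0.8315 -0.2964  0.1183]
108 [18 16 17] [ 0.8279 -0.297   0.1156]
110 [20 20 20] [ 0.8235 -0.2969  0.1149]
112 [19 19 19] [ 0.816 -0.294  0.122]
114 [16 32 63] [ 0.8135 -0.2957  0.1164]
116 [ 21  57 122] [ 0.8097 -0.2963  0.1139]
118 [ 23  60 123] [ 0.8045 -0.2955  0.1152]
120 [ 23  60 124] [ 0.7992 -0.2945  0.117 ]
[ 0.69105579 -0.03409066  0.04533693]
```

```bash
python3 -c "
from h import *
t=load('top9')
for u in (470,530,555):
  print(u)
  for v in range(146,176,1): print(v,t['frame'][v,u],world(t,u,v).round(4))
cv2.imwrite('pics/c7.png',cv2.resize(t['frame'][135:190,430:580],None,fx=5,fy=5,interpolation=cv2.INTER_CUBIC)[...,::-1])"
```

```text
470
146 [ 23  61 128] [ 0.7412 -0.2016  0.1165]
147 [ 22  62 129] [ 0.7397 -0.2021  0.114 ]
148 [ 22  61 128] [ 0.7371 -0.2018  0.1147]
149 [ 23  61 128] [ 0.7346 -0.2014  0.1154]
150 [ 23  60 126] [ 0.7329 -0.2018  0.1136]
151 [ 22  59 127] [ 0.7307 -0.2018  0.1132]
152 [ 23  61 128] [ 0.728  -0.2012  0.1145]
153 [ 22  60 128] [ 0.7248 -0.2003  0.1174]
154 [ 24  61 128] [ 0.7231 -0.2007  0.1153]
155 [ 23  59 126] [ 0.7218 -0.2015  0.1122]
156 [ 22  54 114] [ 0.718  -0.2     0.1169]
157 [14 34 73] [ 0.717  -0.201   0.1128]
158 [13 18 25] [ 0.7364 -0.221   0.0403]
159 [17 20 24] [ 0.7345 -0.2214  0.0383]
160 [19 37 69] [ 0.7153 -0.2055  0.0952]
161 [ 24  63 131] [ 0.7138 -0.2062  0.0921]
162 [ 24  64 132] [ 0.7102 -0.2048  0.0965]
163 [ 22  63 133] [ 0.7083 -0.2051  0.0951]
164 [ 20  54 114] [ 0.7071 -0.206   0.0912]
165 [ 9 22 45] [ 0.7045 -0.2056  0.0919]
166 [ 9 22 45] [ 0.7059 -0.2091  0.0789]
167 [ 8 21 43] [ 0.7041 -0.2095  0.0769]
168 [ 8 21 42] [ 0.705  -0.2126  0.0652]
169 [10 23 44] [ 0.7049 -0.2147  0.0572]
170 [ 8 20 43] [ 0.7045 -0.2166  0.0497]
171 [ 9 21 43] [ 0.7042 -0
[... 2078 characters left out ...]
 [ 20  53 110] [ 0.7102 -0.3961  0.0958]
161 [ 9 20 43] [ 0.708  -0.3961  0.0954]
162 [ 7 20 42] [ 0.709  -0.401   0.0838]
163 [12 22 44] [ 0.7094 -0.4051  0.0741]
164 [33 39 57] [ 0.7088 -0.4076  0.0678]
165 [80 82 90] [ 7.254e-01 -4.371e-01  4.000e-04]
166 [95 93 96] [ 7.230e-01 -4.369e-01  2.000e-04]
167 [98 96 98] [ 0.7213 -0.438  -0.0027]
168 [99 96 99] [0.3696 0.1185 1.2639]
169 [ 98  97 100] [ 7.155e-01 -4.363e-01  1.000e-04]
170 [97 95 99] [ 0.7127 -0.4356  0.0013]
171 [97 96 98] [ 0.7102 -0.4355  0.001 ]
172 [98 97 99] [ 0.7072 -0.4344  0.0031]
173 [100  98 101] [ 0.7061 -0.4366 -0.0024]
174 [100  99 102] [ 0.7037 -0.4365 -0.0027]
175 [ 99  97 101] [ 7.006e-01 -4.353e-01 -5.000e-04]
```

View pics/c7.png

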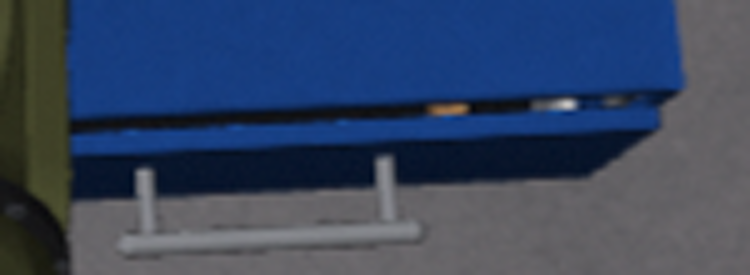

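The panel's outer face looks about 12 mm in front of the chest face, which means shut. I'll confirm the travel with the same camera.

```bash
python3 -c "
from h import *
def edge(c,u,lo,hi):
  r=c['frame'][lo:hi,u].astype(float)[:,2]
  k=[i for i in range(1,len(r)-1) if r[i-1]>95 and r[i]<=95 and r[i+1]<70] # bright->dark blue
  k=k[-1]; s=lo+k-1+(r[k-1]-85)/(r[k-1]-r[k]); return s
for f,us,lo,hi in [('top0',(480,500,530,550),250,266),('top8',(470,490,510,530),150,210),('top9',(470,490,510,530),156,172)]:
  c=load(f)
  for u in us:
    try: s=edge(c,u,lo,hi); print(f,u,round(s,2),world(c,u,s,.095).round(4))
    except Exception as e: print(f,u,e,c['frame'][lo:hi,u,2])
t=load('top9')
for u in (470,490,510,530):
  r=t['frame'][148:160,u,2].astype(int);print(u,r)
  k=np.nonzero((r[:-1]>=80)&(r[1:]<80))[0][0]+148;r=t['frame'][:,u,2].astype(float);s=k+(r[k]-70)/(r[k]-r[k+1]);print('chest edge',s,world(t,u,s,.115).round(4))
"
```

```text
top0 480 261.8 [ 0.4837 -0.2131  0.095 ]
top0 500 261.14 [ 0.4842 -0.2569  0.095 ]
top0 530 259.32 [ 0.4867 -0.3227  0.095 ]
top0 550 258.46 [ 0.4876 -0.3665  0.095 ]
top8 470 174.45 [ 0.6817 -0.2034  0.095 ]
top8 490 173.5 [ 0.6828 -0.2484  0.095 ]
top8 510 172.64 [ 0.6836 -0.2933  0.095 ]
top8 530 171.71 [ 0.6847 -0.3383  0.095 ]
top9 470 164.42 [ 0.705  -0.2049  0.095 ]
top9 490 163.42 [ 0.7062 -0.25    0.095 ]
top9 510 162.48 [ 0.7072 -0.2951  0.095 ]
top9 530 161.5 [ 0.7084 -0.3401  0.095 ]
470 [128 128 126 127 128 128 128 126 114  73  25  24]
chest edge 157.0731707317073 [ 0.7161 -0.2004  0.115 ]
490 [128 128 131 129 128 126 125 117  80  25  24  66]
chest edge 156.1818181818182 [ 0.717  -0.2448  0.115 ]
510 [128 128 127 130 130 131 123  85  26  23  64 133]
chest edge 155.25423728813558 [ 0.718  -0.2892  0.115 ]
530 [131 131 131 130 129 121  89  31  20  55 131 130]
chest edge 154.32758620689654 [ 0.719  -0.3336  0.115 ]
```

Call:
send_rows:
  rows:
    - {"dx":-1,"dy":0,"dz":0,"roll":0,"jaw":1}
    - {"dx":-1,"dy":0,"dz":0,"roll":0,"jaw":1}
    - {"dx":0,"dy":0,"dz":0,"roll":0,"jaw":1}

```text
time_s: 46.7
ee_pos: [0.6916, -0.0341, 0.045]
eef_rot: [-3.142, -0.002, -3.121]
force: [-9.9, 0.3, 13.0]
grip_width: 0.0002
grip_force: 7.1
```

Call:
send_rows:
  rows:
    - {"dx":-0.7,"dy":0,"dz":0,"roll":0,"jaw":1}
    - {"dx":0,"dy":0,"dz":0,"roll":0,"jaw":1}

```text
time_s: 46.87
ee_pos: [0.6916, -0.0341, 0.0449]
eef_rot: [3.142, -0.003, -3.121]
force: [-16.2, -0.1, 16.3]
grip_width: 0.0001
grip_force: 10.8
```

Call:
send_rows:
  rows:
    - {"dx":0,"dy":0,"dz":-3,"roll":0,"jaw":1}
    - {"dx":1,"dy":0,"dz":-4,"roll":0,"jaw":1}
    - {"dx":1,"dy":0,"dz":-5,"roll":0,"jaw":1}
    - {"dx":2,"dy":0,"dz":-5,"roll":0,"jaw":1}
    - {"dx":4,"dy":0,"dz":-10,"roll":0,"jaw":1}
    - {"dx":4,"dy":0,"dz":-20,"roll":0,"jaw":1}
    - {"dx":5,"dy":0,"dz":-25,"roll":0,"jaw":1}
    - {"dx":10,"dy":0,"dz":-30,"roll":0,"jaw":1}
    - {"dx":20,"dy":0,"dz":-30,"roll":0,"jaw":1}
    - {"dx":25,"dy":0,"dz":-10,"roll":0,"jaw":1}
    - {"dx":25,"dy":0,"dz":0,"roll":0,"jaw":1}
    - {"dx":0,"dy":0,"dz":0,"roll":0,"jaw":1}

```text
time_s: 47.87
ee_pos: [0.5929, -0.036, 0.1878]
eef_rot: [-3.141, 0.001, -3.122]
force: [1.6, 0.4, 0.9]
grip_width: 0.0003
grip_force: 0.0
```

```bash
python3 -c "
from h import *
c=snap('top','top10');o=get_obs();print(o['force'],o['ee_pos'])
for u in (470,490,510,530):
  r=c['frame'][:,u].astype(float)[:,2]
  k=[i for i in range(157,172) if r[i-1]>95 and r[i]<=95 and r[i+1]<70]
  if k: k=k[-1];s=k-1+(r[k-1]-85)/(r[k-1]-r[k]);print(u,round(s,2),world(c,u,s,.095).round(4))
  else: print(u,r[157:172])
"
```

```text
[-0.14369215 -0.41085186 -0.50827931] [ 0.59453148 -0.03605823  0.18762333]
470 164.35 [ 0.7052 -0.2049  0.095 ]
490 163.36 [ 0.7063 -0.25    0.095 ]
510 162.39 [ 0.7074 -0.2951  0.095 ]
530 161.43 [ 0.7085 -0.3401  0.095 ]
```

```bash
python3 -c "
from station import *
print(hand_in())"
```

```text
the job is handed in; nothing more can be done
None
```

The hammer, pliers and scraper (the only tools on the bench) lie in their cut-outs, the drawer is pushed in to its hard stop with the lever held down and then let go, and the job is handed in; one push peaked at about 50 N at that stop before I backed off.

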